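Set and load the goniometer's detector arm

TASK

Loosen the clamp knob of the goniometer, swing the detector arm until its pointer lines up with the flag clipped on the scale, and turn the knob fully tight again; never force the arm round while it is clamped. Then plug every detector block that stands on the bench fully home into a socket of the arm (any block, any socket, either way round), the arm still on the flag, and last of all push the power lever over to on. Leave the bottle, the beaker and the wooden case where they stand.

Things in the scene. Friction and masses are not known exactly. Their poses are not given: they have to be found in the camera images.
- clamp_knob (a joint): Clamp knob on the goniometer's dark steel bridge, turning about a vertical axis. 0 = fully tight (its stop), 1.5 rad = fully loose (its stop); it grows anticlockwise seen from above. Turning takes 0.1 to 0.2 N m; it stays where left. Loosened means over 0.9, tight under 0.2. It starts tight. Never force the arm round (over 0.25 rad/s) while the knob is under 0.5: that would score the clamp.
- knob_grip (a point): Grip point of the clamp knob, on its axis: half-way up the free part of its upright bar (46 mm long along this point's x axis, 14 mm thick along its y, z up). The bar's top is 17 mm above this point; a round skirt, 48 mm across, lies 28 mm below it. The point is 81 mm above the bench. The arm's pivot axis is 66 mm away from the knob's axis.
- swing_arm (a joint): Angle of the detector arm about the goniometer's vertical pivot, in rad, growing anticlockwise seen from above; range -0.75 to 0.75. It turns stiffly, with about 0.6 N m (4 N at the handle), and stays where it is left. The aluminium arm is a beam 36 mm wide (22 to 184 mm from the pivot), its flat top 50 mm above the bench.
- handle (a point): Post handle near the arm's outer end, 170 mm from the pivot axis: an upright black cylinder 18 mm across that stands 45 mm above the beam. This point is on its axis, 80 mm above the bench, 15 mm below its top. Its x axis runs along the arm, away from the pivot.
- pointer (a point): Tip of the white pointer at the arm's outer end, 194 mm from the pivot axis, 45 mm above the bench. Its x axis runs along the arm, away from the pivot. The arm is set when this x axis and the flag's x axis agree within 0.035 rad (7 mm at the pointer).
- flag_tip (a point): Inner top edge of the index flag, a small upright steel blade (4 mm thick) on a dark clip fixed on the grey scale arc, 200 mm from the pivot axis; it does not move. Its x axis points from the pivot axis outward through the flag, so the pivot axis lies 200 mm from this point along -x. The arm starts 20 to 63 degrees anticlockwise of the flag.
- socket0 (a point): Middle of the mouth of the innermost socket in the arm's top face, 50 mm from the pivot axis. x along the arm, y across it, z up. All three sockets are alike: rectangular holes 31 mm along x by 23 mm along y, 17 mm deep, with bevelled mouths, in line along the beam, 42 mm apart. A block's prong fits with 1.5 mm to spare on each side.
- socket1 (a point): Mouth of the middle socket, 92 mm from the pivot axis, as socket0.
- socket2 (a point): Mouth of the outermost socket, 134 mm from the pivot axis (36 mm inward of the handle), as socket0.
- block0_mid (a point): Detector block (two or three alike are there), upright on its prong; this point is its centre, 29 mm above its underside; x along its length, y across, z up. Grey housing 34 mm (x) by 26 mm (y), 44 mm high, over a brass prong 28 by 20 mm, 14 mm long (it slides easily); 58 mm high in all, about 90 g. Grip the housing's upper half across y: the arm's beam is 10 mm wider than it.
- block1_mid (a point): Detector block, as block0; may be absent. Plugged home, a block's housing sits on the arm's top face and this centre point is 15 mm above the socket's mouth, its x axis along the arm; either way round fits.
- block2_mid (a point): Detector block, as block0; may be absent.
- power (a joint): Power lever of the controller: 0 = off, leaning to the robot (-x); 1 = on, leaning away (+x); it stays where it is left. On means over 0.8.
- power_tip (a point): Centre of the lever's black ball (26 mm across), 70 mm above its hinge along the lever; the hinge is 22 mm above the bench. Leans 0.5 rad either side of upright, so the ball moves 67 mm in all, about 83 mm above the bench at both ends (92 mm half-way). Its x axis, seen from above, is the direction from off to on; about 1 N moves it. The fixed grey box below is 70 by 50 mm, 25 mm high.
- reagent: Amber bottle, 64 mm across, 150 mm high; origin at the centre of its underside. A bystander.
- beaker: Glass beaker, 72 mm across, 90 mm high; origin at the centre of its underside. A bystander.
- weight_case: Closed wooden case, 90 by 60 by 35 mm; origin at the centre of its underside. A bystander.
There are look-alikes about, which are no part of the job. Leave any green look-alike of the part that bears block1_mid alone.

How it is judged:
By the outcome, as a careful person would: the job done as asked, in the order asked, and still so for the second after the job is handed in, with the robot touching nothing.
Of block0, block1, block2 only 2 to 3 are there at a start; the rules pass over those that are not, and their reading is None.
At some moment in a run one of block0, block1, block2 may be knocked a few centimetres aside while the robot is not near it.
It also fails if it takes over 200 s, if anything falls off the work surface, if the arm or the gripper's body presses on something with over 40 N, if the wrist force passes 120 N, or if a joint passes its speed limit or range.

ROBOT

A 7-joint arm with a two-finger parallel gripper is mounted at the origin on the work surface. World frame = base frame: x ahead of the robot, y to its left, z up, the work surface at z = 0. Lengths are in mm, angles in rad, forces in N, time in s.
With the tool pointing down it reaches from about 400 to 900 mm from the base axis. Payload 5.5 kg.
Tool frame: the origin (TCP) lies between the finger pads; the fingertips stand 25 mm ahead of it and the grasp point (between the pads) lies 6 mm ahead of it; z points along the fingers, y is the line along which they close (so a half turn about z gives the same grasp; the last joint's range is limited). The gripper opens to 92 mm and grips with 3 to 60 N. Pads are 19 mm wide; open, the fingers measure 130 mm over their backs; the gripper's body (75 mm by 190 mm) begins 47 mm behind the grasp point.
Start: joints at [-0.925, 0.501, -0.427, 1.55, 0.221, 1.138, -0.21], TCP at [242.751, 602.969, 251.729] pointing down, gripper open.
Joint ranges: [-2.88, 2.88], [-0.31, 2.03], [-1.54, 1.56], [0.2, 2.42], [-1.41, 4.55], [0.19, 2.02], [-2.57, 2.57]. Speed limits (rad/s): [2.57, 2.57, 3.14, 3.14, 3.14, 3.14, 3.14].

INTERFACE

Orientations are given as a unit quaternion [w, x, y, z].
In Python, from station import arm gives the robot as it stands.
- The arm moves only by the shell command python3 -m handwheel 'ROWS' [FORCE]. ROWS is JSON, a list of rows, each an object with "offset": the shift along the tool's x, y, z each as a share of 0.25 m, from -1 to 1, a list of three; "rot": the turn, a rotation vector about the tool's x, y, z each as a share of 120 degrees, from -1 to 1, a list of three; "gripper": the gripper's target within -1 to 1 (shut at 1, half-way at 0, fully open at -1). A call has 1 to 12 rows; each row is the pose to reach, as a shift and turn from the pose commanded when the call began, along the tool's axes at that moment; what a row does not reach only later rows make up. A row lasts 1/8 s, in which the tool goes at most 62.5 mm and 10.7 degrees, less where a joint would pass 70% of its speed; a pose out of reach is approached as far as the arm can. A call with a number of a shift or a turn outside -1 to 1 is refused whole. A call with a gripper value outside its range is refused whole. The fingers move at their own pace and stop on an object; FORCE is the grip in N (left out, the last holds). Time passes only in rows, so rows that repeat a pose let the fingers close. It gives the time, the measured TCP pose, the force, the opening and the grip force at its end, in the units of the state.
- arm.get_obs(): the state, without advancing time (a new reading comes with each control period).
- arm.grab_frame(name): name is "scene" or "top" or "wrist"; returns the picture (384x512x3 uint8, red, green, blue); there is no depth.
- arm.camera_params(name): a dict with "vertical_fov" (degrees; the focal length in pixels is half the picture's height over the tangent of half this angle, whatever the lens; pixels are square), "cx", "cy" (the principal point, pixels), "rvec" (rotation vector, rad) and "tvec" (3), from world to camera coordinates, as OpenCV has them. Camera axes: x right, y down, z forward; pixel columns grow to the right and rows downward; lengths in mm; the calibration is good to about 2 mm. The wrist camera is an equidistant fisheye: a pixel r from the principal point sees the ray r / f radians off the axis. A picture is of the moment at which its call begins: read the wrist's pose just before it. camera_params takes no time and is no camera call; for the wrist camera it gives the pose at the moment of the call.
- arm.sign_off(): hands the job in; it is judged then, once.
The state is a dict: "time": time; "joints": joint angles; "joint_vel": joint speeds; "effort": joint torques, N m; "tcp_pos": TCP position; "ee_rot": TCP orientation; "wrist_force": force on the tool from outside, world axes, zero at the start; "wrist_torque": the same for the moment, N m; "finger_gap": opening from 0.0 (shut) to 1.0 (fully open); "gripper_force": force on a finger pad.
Only numpy, scipy, OpenCV 4.12 (cv2) and the standard library are available. Lean on these libraries where they do the work, as an engineer would, in place of code of your own. Each camera call takes 0.05 s, during which the arm holds its last target. There are 200 camera calls.

## Working session

There is one attempt and no reset: what is moved stays moved. The work goes in short steps, Python scripts to look and compute and a shell command to move; the robot and the scene stay as the last step left them, time stands still between calls to the robot, and variables do not carry over. Pictures are saved under pics/ and viewed, at most 14 in all, crops included, and the job is handed in when it is done.

```bash
ls; mkdir -p pics; python3 - <<'E'
from station import arm
import cv2
print(arm.get_obs())
for n in("scene","top"):
    print(n,arm.camera_params(n)); cv2.imwrite(f"pics/{n}0.png",cv2.resize(arm.grab_frame(n)[:,:,::-1],(800,600),interpolation=cv2.INTER_CUBIC))
E
```

```text
pics
{'time': 0.0, 'joints': array([-0.92481408,  0.5018802 , -0.42676268,  1.55144949,  0.22079221,
        1.1383111 , -0.21027737]), 'joint_vel': array([-0.00028098,  0.00030893,  0.00046928, -0.00162302,  0.00013965,
       -0.00010134,  0.00044836]), 'effort': array([ 3.40027536e-04, -5.66588545e+01, -5.81608817e+00, -2.79111171e+01,
       -6.86658849e-02,  3.08181869e-02,  1.92304487e-04]), 'tcp_pos': array([242.58637344, 602.32280643, 250.65572403]), 'ee_rot': array([-2.22001511e-04,  1.90200602e-01,  9.81744741e-01, -9.72424434e-04]), 'wrist_force': array([ 0.85669587, -0.40920992,  0.81707924]), 'wrist_torque': array([-0.03338122, -0.02703803,  0.00482486]), 'gripper_force': 0.0, 'finger_gap': 0.999934043962078}
scene {'vertical_fov': 47.542560343922204, 'cx': 258.27934536867855, 'cy': 193.59228634500343, 'rvec': array([ 1.00156319,  2.36437684, -1.11456856]), 'tvec': array([ 373.2197386 , -191.41271045, 1532.43204047])}
top {'vertical_fov': 53.1272153789582, 'cx': 256.5477201348307, 'cy': 191.80027054471745, 'rvec': array([ 2.13048058, -2.08767499,  0.18108852]), 'tvec': array([  24.45413084,  529.54227375, 1188.68160607])}
```

View pics/scene0.png

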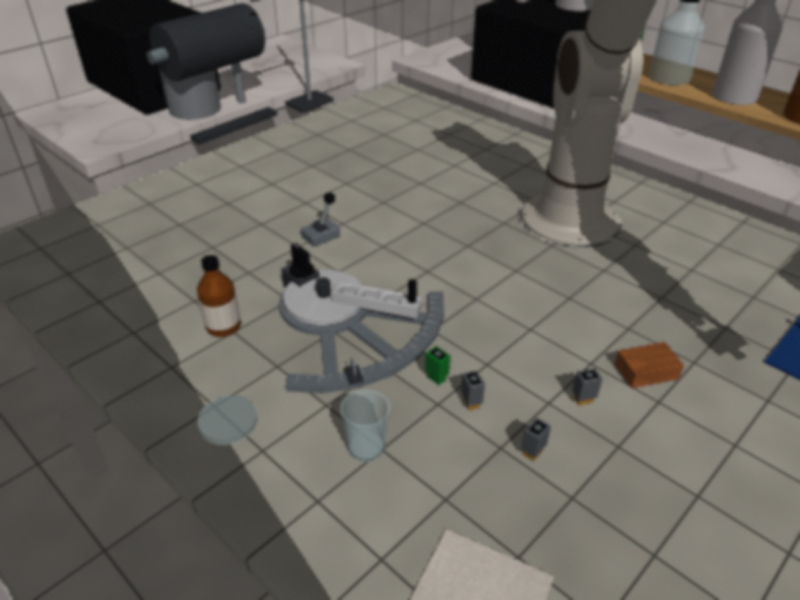

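View pics/top0.png

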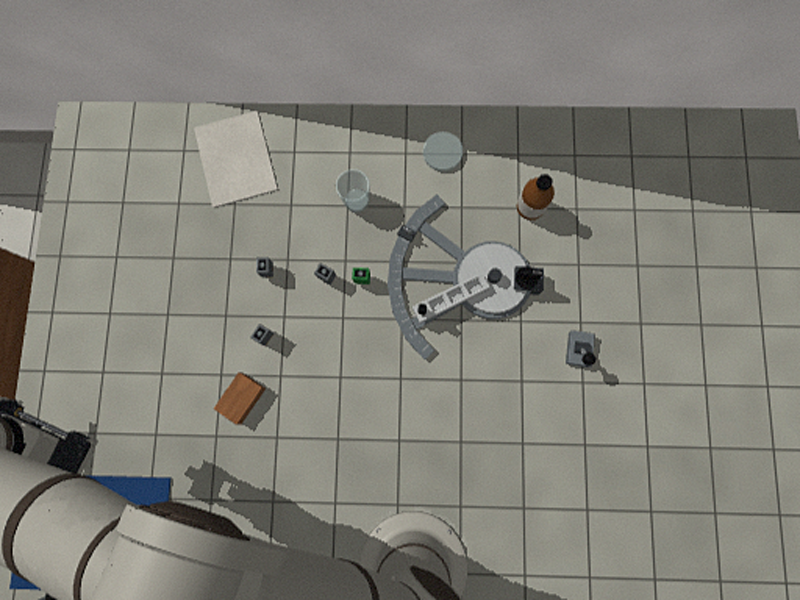

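The top picture shows the pivot hub at (494,276), the bridge with the knob at (528,279), the handle at (422,310), the flag at (406,232), grey blocks at (264,267), (325,271) and (261,334), a green look-alike at (361,274) and the lever ball at (588,358). The robot base is at the bottom. I'll zoom in to get these more accurately.

```bash
python3 - <<'E'
from station import arm
import cv2,numpy as np
f=arm.grab_frame("top")[:,:,::-1]; cv2.imwrite("pics/raw_top.png",f)
a=cv2.resize(f[115:235,240:400],(800,600),interpolation=cv2.INTER_CUBIC)
b=cv2.resize(f[155:235,145:250],(787,600),interpolation=cv2.INTER_CUBIC)
cv2.imwrite("pics/g.png",a);cv2.imwrite("pics/b.png",b)
E
cat > h.py <<'E'
import numpy as np,cv2
from station import arm
from scipy.spatial.transform import Rotation as R
def cam(n):
    p=arm.camera_params(n);f=192/np.tan(np.radians(p["vertical_fov"]/2));return p,f,R.from_rotvec(p["rvec"]).as_matrix(),np.array(p["tvec"])
def at_z(n,u,v,z,c=None):
    p,f,M,t=c or cam(n);x=np.array([u-p["cx"],v-p["cy"]])/f
    if n=="wrist":
        r=np.linalg.norm(x);d=np.array([*(x/r*np.sin(r)),np.cos(r)]) if r>0 else np.array([0,0,1.])
    else:d=np.array([*x,1.])
    o=-M.T@t;d=M.T@d;return (o+d*(z-o[2])/d[2])
def proj(n,P,c=None):
    p,f,M,t=c or cam(n);q=M@np.array(P,float)+t
    if n=="wrist":
        th=np.arctan2(np.hypot(q[0],q[1]),q[2]);k=th/np.hypot(q[0],q[1])
    else:k=1/q[2]
    return np.array([p["cx"]+f*q[0]*k,p["cy"]+f*q[1]*k])
def rel(pos,yaw,obs=None):
    """tool-down pose (closing line y at angle yaw+90 from world x; tool x at yaw): offset & rot shares from the present pose"""
    o=arm.get_obs();q=o["ee_rot"];A=R.from_quat([q[1],q[2],q[3],q[0]])
    B=R.from_matrix(np.array([[np.cos(yaw),np.sin(yaw),0],[np.sin(yaw),-np.cos(yaw),0],[0,0,-1]]))
    off=A.inv().apply(np.array(pos)-o["tcp_pos"])/250;rot=(A.inv()*B).as_rotvec()/np.radians(120)
    return off.round(4),rot.round(4)
def yaw():
    q=arm.get_obs()["ee_rot"];x=R.from_quat([q[1],q[2],q[3],q[0]]).as_matrix()[:,0];return np.arctan2(x[1],x[0])
E
```

```text
(no output)
```

View pics/g.png

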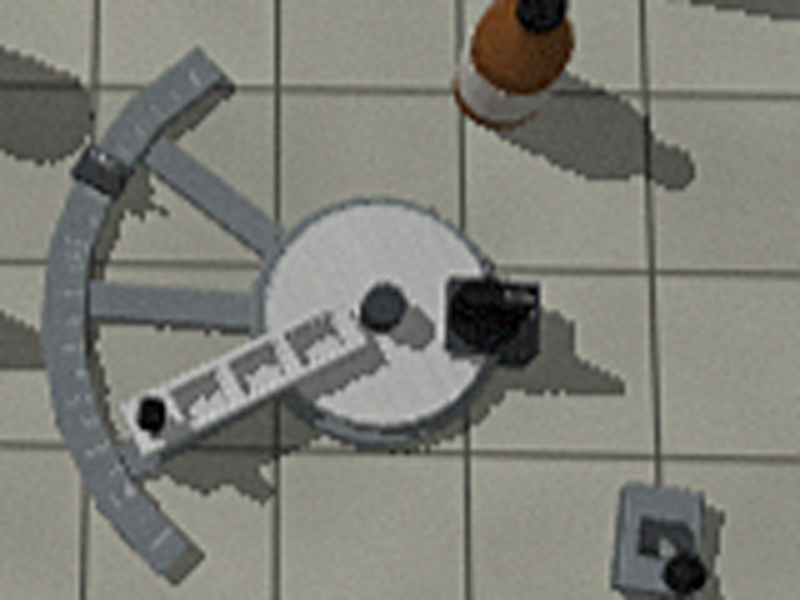

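View pics/b.png

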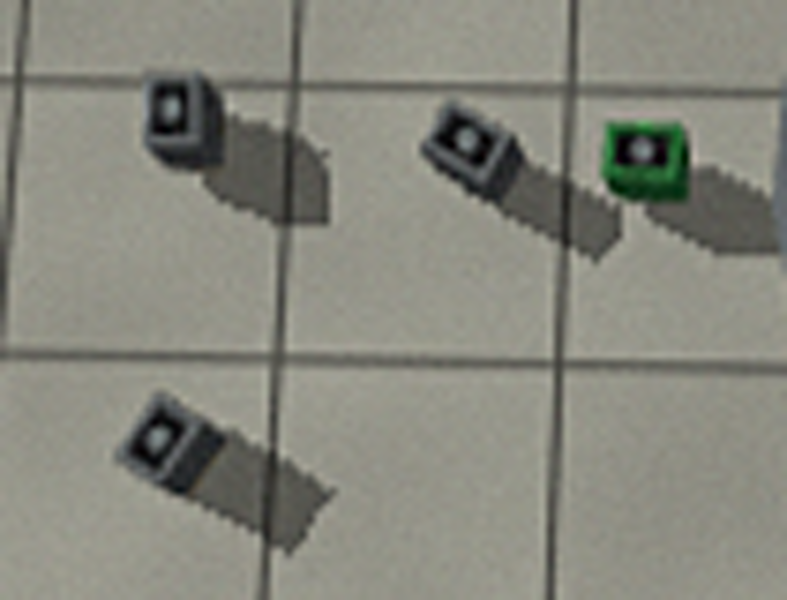

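The goniometer crop shows the hub at (383,308), sockets at (200,392), (260,365) and (316,337), the handle top at (151,413), the flag clip at (100,170), the knob bridge around (492,318) and the lever ball at (686,572). In the blocks crop, the tops are at (173,108), (466,138) and (158,437), and the green one is at (643,150).

```bash
python3 - <<'E'
from h import *
c=cam("top")
G=lambda x,y:((x+.5)/5-.5+240,(y+.5)/5-.5+115)
B=lambda x,y:((x+.5)/7.5-.5+145,(y+.5)/7.5-.5+155)
def s(k,uv,z):
    P=at_z("top",*uv,z,c);print(k,P.round(1));return P
hub=s("hub",G(383,308),60)
for k,p,z in [("s2",(200,392),50),("s1",(260,365),50),("s0",(316,337),50),("handle",(151,413),95),("flagclip",(100,170),40),("knob",(492,312),98),("ball",(686,572),83)]: 
    P=s(k,G(*p),z);d=P-hub;print("   rel hub ang",np.arctan2(d[1],d[0]).round(3),np.hypot(*d[:2]).round(1))
for k,p in [("A",(173,108)),("B",(466,138)),("C",(158,437)),("green",(643,150))]: s(k,B(*p),58)
E
```

```text
hub [ 582.1 -156.2   60. ]
s2 [526.7 -39.3  50. ]
   rel hub ang 2.013 129.4
s1 [545.2 -77.9  50. ]
   rel hub ang 2.011 86.6
s0 [ 564.4 -114.1   50. ]
   rel hub ang 1.968 45.7
handle [504.1  -7.4  95. ]
   rel hub ang 2.053 168.0
flagclip [678.2  28.6  40. ]
   rel hub ang 1.091 208.3
knob [ 571.5 -218.9   98. ]
   rel hub ang -1.738 63.6
ball [ 413.2 -337.2   83. ]
   rel hub ang -2.321 247.6
A [598.5 327.4  58. ]
B [587.2 198.7  58. ]
C [453.9 324.1  58. ]
green [583.2 121.6  58. ]
```

```bash
python3 - <<'E'
from h import *
print(yaw()); o,r=rel([550,-190,320],1.4);print(o,r,o/4,r/4)
E
```

```text
2.7588238377722036
[-2.3244 -2.4817 -0.2727] [-6.000e-04  5.000e-04  6.488e-01] [-0.5811   -0.620425 -0.068175] [-1.500e-04  1.250e-04  1.622e-01]
```

```bash
R='{"offset":[-0.775,-0.827,-0.09],"rot":[0,0,0],"gripper":-1}'
python3 -m handwheel '[{"offset":[-0.775,-0.827,-0.09],"rot":[0,0,0],"gripper":-1},{"offset":[-0.775,-0.827,-0.09],"rot":[0,0,0],"gripper":-1},{"offset":[-0.775,-0.827,-0.09],"rot":[0,0,0],"gripper":-1},{"offset":[-0.775,-0.827,-0.09],"rot":[0,0,0],"gripper":-1},{"offset":[-0.775,-0.827,-0.09],"rot":[0,0,0],"gripper":-1},{"offset":[-0.775,-0.827,-0.09],"rot":[0,0,0],"gripper":-1},{"offset":[-0.775,-0.827,-0.09],"rot":[0,0,0],"gripper":-1}]' 10
python3 -m handwheel '[{"offset":[-0.775,-0.827,-0.09],"rot":[0,0,0],"gripper":-1},{"offset":[-0.775,-0.827,-0.09],"rot":[0,0,0],"gripper":-1},{"offset":[-0.775,-0.827,-0.09],"rot":[0,0,0],"gripper":-1},{"offset":[-0.775,-0.827,-0.09],"rot":[0,0,0],"gripper":-1},{"offset":[-0.775,-0.827,-0.09],"rot":[0,0,0],"gripper":-1},{"offset":[-0.775,-0.827,-0.09],"rot":[0,0,0],"gripper":-1},{"offset":[-0.775,-0.827,-0.09],"rot":[0,0,0],"gripper":-1}]'
python3 -m handwheel '[{"offset":[-0.775,-0.827,-0.09],"rot":[0,0,0.65],"gripper":-1},{"offset":[-0.775,-0.827,-0.09],"rot":[0,0,0.65],"gripper":-1},{"offset":[-0.775,-0.827,-0.09],"rot":[0,0,0.65],"gripper":-1},{"offset":[-0.775,-0.827,-0.09],"rot":[0,0,0.65],"gripper":-1},{"offset":[-0.775,-0.827,-0.09],"rot":[0,0,0.65],"gripper":-1},{"offset":[-0.775,-0.827,-0.09],"rot":[0,0,0.65],"gripper":-1},{"offset":[-0.775,-0.827,-0.09],"rot":[0,0,0.65],"gripper":-1},{"offset":[-0.775,-0.827,-0.09],"rot":[0,0,0.65],"gripper":-1},{"offset":[-0.775,-0.827,-0.09],"rot":[0,0,0.65],"gripper":-1},{"offset":[-0.775,-0.827,-0.09],"rot":[0,0,0.65],"gripper":-1},{"offset":[-0.775,-0.827,-0.09],"rot":[0,0,0.65],"gripper":-1}]'
python3 - <<'E'
from h import *
print(yaw(),arm.get_obs()["joints"],arm.camera_params("wrist"))
f=arm.grab_frame("wrist")[:,:,::-1];cv2.imwrite("pics/w1.png",cv2.resize(f,(800,600),interpolation=cv2.INTER_CUBIC))
E
```

```text
time: 1.02
tcp_pos: [344.9, 339.5, 274.3]
ee_rot: [-0.0, 0.19, 0.982, 0.0]
wrist_force: [0.4, -0.1, -0.6]
finger_gap: 0.999
gripper_force: 0.0
time: 1.9
tcp_pos: [447.5, 76.6, 296.4]
ee_rot: [-0.0, 0.189, 0.982, 0.0]
wrist_force: [1.1, 0.4, 0.0]
finger_gap: 1.001
gripper_force: 0.0
time: 3.28
tcp_pos: [550.4, -188.9, 319.1]
ee_rot: [-0.0, 0.765, 0.644, 0.0]
wrist_force: [-0.2, 0.0, 0.3]
finger_gap: 1.003
gripper_force: 0.0
1.398938729391857 [ 0.09157945  0.29120905  0.23995337  1.66671084 -0.07367101  1.19266659
  0.17718485] {'vertical_fov': 65.70646984690485, 'cx': 247.77347994188437, 'cy': 189.16212137191215, 'rvec': array([-2.83371834,  0.24517694,  0.03667168]), 'tvec': array([-574.68559756, -143.14001793,  429.44924916])}
```

View pics/w1.png

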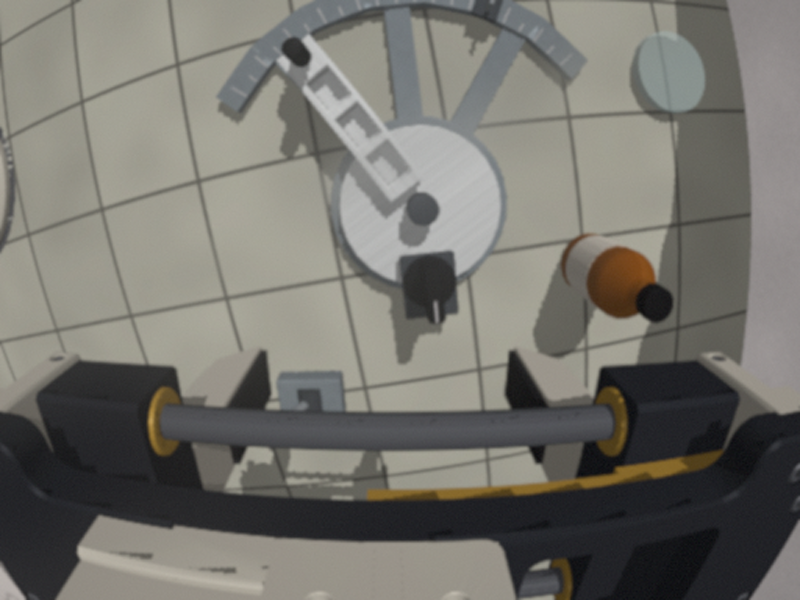

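The wrist view shows the hub at (422,208), sockets at (388,163), (358,124) and (328,88), the handle top at (294,50), the flag at (487,8), and the knob around (432,288) with a light index mark at (436,312). I'll enlarge the knob and the flag.

```bash
python3 - <<'E'
import cv2,numpy as np
from h import *
f=arm.grab_frame("wrist")[:,:,::-1];cv2.imwrite("pics/w1raw.png",f)
g=lambda a:np.clip((a/255.)**.5*255,0,255).astype('uint8')
k=cv2.resize(g(f[150:220,240:310]),(400,400),interpolation=cv2.INTER_CUBIC)
fl=cv2.resize(g(f[0:70,280:350]),(400,400),interpolation=cv2.INTER_CUBIC)
cv2.imwrite("pics/k.png",np.hstack([k,fl]))
E
```

```text
(no output)
```

View pics/k.png

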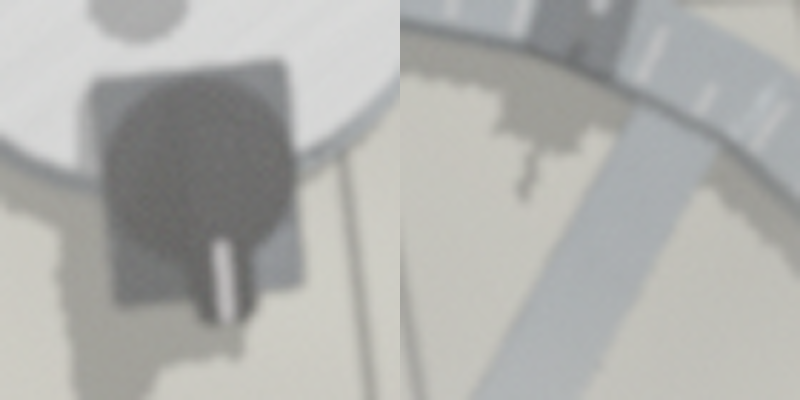

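The left half shows the skirt centred at (200,165), with the index line running from (218,238) to (228,320) and the bar end at (225,325). The right half shows the flag clip near (590,25), cut off by the picture edge.

```bash
python3 - <<'E'
from h import *
c=cam("wrist");s=70/400
K=lambda x,y:((x+.5)*s-.5+240,(y+.5)*s-.5+150)
W=lambda x,y:((x+.5)*.64-.5,(y+.5)*.64-.5)
sk=at_z("wrist",*K(200,165),53,c);print("skirt",sk)
m1=at_z("wrist",*K(218,238),98,c);m2=at_z("wrist",*K(228,320),98,c);e=at_z("wrist",*K(225,325),98,c)
print("mark",m1,m2,"end",e,"dir",np.arctan2(*(m1-m2)[1::-1]), np.linalg.norm(m1-m2))
print("axis top px",(np.array(proj("wrist",[sk[0],sk[1],98],c))-[240,150])/s)
hub=at_z("wrist",*W(422,208),60,c)
print("hub60",hub, "hub50",at_z("wrist",*W(422,208),50,c),"hub70",at_z("wrist",*W(422,208),70,c))
S=[at_z("wrist",*W(*p),50,c) for p in[(388,163),(358,124),(328,88)]];H=at_z("wrist",*W(294,50),95,c)
print(S,H,np.arctan2(*(S[2]-S[0])[1::-1]))
print("clip",at_z("wrist",313.2,3.5,45,c))
E
```

```text
skirt [ 582.62249537 -221.75143611   53.        ]
mark [ 582.02157221 -226.22454234   98.        ] [ 581.52082837 -245.62936717   98.        ] end [ 580.69149678 -246.69107133   98.        ] dir 1.5449969322381731 19.41128463780321
axis top px [215.43349879 215.98827683]
hub60 [ 585.71680034 -156.95555076   60.        ] hub50 [ 586.26468639 -158.16078065   50.        ] hub70 [ 585.16891429 -155.75032087   70.        ]
[array([ 563.91801556, -114.6078533 ,   50.        ]), array([544.66569075, -76.66427271,  50.        ]), array([525.03378731, -40.3494481 ,  50.        ])] [508.89307021 -11.92488926  95.        ] 2.053171905291183
clip [677.62689594  14.88961567  45.        ]
```

```bash
python3 - <<'E'
from h import *
print(rel([582,-223,130],1.545));print(rel([582,-223,87],1.545)); print(at_z("top",(526+.5)*.64-.5,(212+.5)*.64-.5,0))
E
```

```text
(array([-0.1109,  0.148 ,  0.7569]), array([ 0.    , -0.0001, -0.0702]))
(array([-0.1109,  0.148 ,  0.9289]), array([ 0.    , -0.0001, -0.0702]))
[ 742.19258052 -234.98305329    0.        ]
```

```bash
python3 -m handwheel '[{"offset":[-0.111,0.148,0.3],"rot":[0,0,-0.07],"gripper":-1},{"offset":[-0.111,0.148,0.5],"rot":[0,0,-0.07],"gripper":-1},{"offset":[-0.111,0.148,0.7],"rot":[0,0,-0.07],"gripper":-1},{"offset":[-0.111,0.148,0.85],"rot":[0,0,-0.07],"gripper":-0.5},{"offset":[-0.111,0.148,0.9],"rot":[0,0,-0.07],"gripper":0},{"offset":[-0.111,0.148,0.929],"rot":[0,0,-0.07],"gripper":0},{"offset":[-0.111,0.148,0.929],"rot":[0,0,-0.07],"gripper":1},{"offset":[-0.111,0.148,0.929],"rot":[0,0,-0.07],"gripper":1},{"offset":[-0.111,0.148,0.929],"rot":[0,0,-0.07],"gripper":1},{"offset":[-0.111,0.148,0.929],"rot":[0,0,-0.07],"gripper":1},{"offset":[-0.111,0.148,0.929],"rot":[0,0,-0.07],"gripper":1},{"offset":[-0.111,0.148,0.929],"rot":[0,0,-0.07],"gripper":1}]' 25
```

```text
time: 4.88
tcp_pos: [582.6, -223.3, 87.2]
ee_rot: [0.001, 0.716, 0.698, 0.0]
wrist_force: [1.5, -0.9, 0.2]
finger_gap: 0.15
gripper_force: 24.9
```

```bash
python3 -m handwheel '[{"offset":[0,0,0],"rot":[0,0,-0.09],"gripper":1},{"offset":[0,0,0],"rot":[0,0,-0.175],"gripper":1},{"offset":[0,0,0],"rot":[0,0,-0.26],"gripper":1},{"offset":[0,0,0],"rot":[0,0,-0.345],"gripper":1},{"offset":[0,0,0],"rot":[0,0,-0.43],"gripper":1},{"offset":[0,0,0],"rot":[0,0,-0.51],"gripper":1},{"offset":[0,0,0],"rot":[0,0,-0.58],"gripper":1},{"offset":[0,0,0],"rot":[0,0,-0.64],"gripper":1},{"offset":[0,0,0],"rot":[0,0,-0.68],"gripper":1},{"offset":[0,0,0],"rot":[0,0,-0.68],"gripper":1},{"offset":[0,0,0],"rot":[0,0,-0.68],"gripper":1}]'
python3 - <<'E'
from h import *
o=arm.get_obs();print(yaw(),o["wrist_force"],o["wrist_torque"],o["joints"])
E
```

```text
time: 6.25
tcp_pos: [580.8, -224.9, 87.2]
ee_rot: [-0.001, 0.088, 0.996, -0.001]
wrist_force: [-4.5, -3.6, 4.8]
finger_gap: 0.148
gripper_force: 25.0
2.9651687420785504 [-4.50382421 -3.64023196  4.76486493] [-0.65095601  0.8856381   0.15151806] [ 0.44707571  0.619719   -0.16401432  1.74213424  0.13646187  0.79208528
  1.61125863]
```

```bash
python3 -m handwheel '[{"offset":[0,0,0],"rot":[0,0,0],"gripper":-0.2},{"offset":[0,0,0],"rot":[0,0,0],"gripper":-0.2},{"offset":[0,0,0],"rot":[0,0,0],"gripper":-0.2},{"offset":[0,0,-0.2],"rot":[0,0,0],"gripper":-0.2},{"offset":[0,0,-0.4],"rot":[0,0,0],"gripper":-0.2},{"offset":[0,0,-0.6],"rot":[0,0,0],"gripper":-0.2},{"offset":[0,0,-0.8],"rot":[0,0,0],"gripper":-0.2},{"offset":[0,0,-0.8],"rot":[0,0,0],"gripper":-0.2}]'
python3 - <<'E'
from h import *
print(rel([560,-60,300],1.1))
E
```

```text
time: 7.25
tcp_pos: [584.8, -223.6, 292.3]
ee_rot: [0.005, 0.086, 0.996, -0.001]
wrist_force: [0.1, 0.7, -0.1]
finger_gap: 0.598
gripper_force: 0.0
(array([ 0.2103,  0.6276, -0.0337]), array([0.0038, 0.0038, 0.8921]))
```

```bash
python3 -m handwheel '[{"offset":[0.21,0.628,-0.034],"rot":[0,0,0.09],"gripper":-0.2},{"offset":[0.21,0.628,-0.034],"rot":[0,0,0.18],"gripper":-0.2},{"offset":[0.21,0.628,-0.034],"rot":[0,0,0.27],"gripper":-0.2},{"offset":[0.21,0.628,-0.034],"rot":[0,0,0.36],"gripper":-0.2},{"offset":[0.21,0.628,-0.034],"rot":[0,0,0.45],"gripper":-0.2},{"offset":[0.21,0.628,-0.034],"rot":[0,0,0.54],"gripper":-0.2},{"offset":[0.21,0.628,-0.034],"rot":[0,0,0.63],"gripper":-0.2},{"offset":[0.21,0.628,-0.034],"rot":[0,0,0.72],"gripper":-0.2},{"offset":[0.21,0.628,-0.034],"rot":[0,0,0.81],"gripper":-0.2},{"offset":[0.21,0.628,-0.034],"rot":[0,0,0.89],"gripper":-0.2},{"offset":[0.21,0.628,-0.034],"rot":[0,0,0.89],"gripper":-0.2},{"offset":[0.21,0.628,-0.034],"rot":[0,0,0.89],"gripper":-0.2}]'
python3 - <<'E'
from h import *
p=arm.camera_params("wrist");M=R.from_rotvec(p["rvec"]).as_matrix();print(yaw(),"cam at",-M.T@p["tvec"])
f=arm.grab_frame("wrist")[:,:,::-1];cv2.imwrite("pics/w2raw.png",f);np.savez("w2",**p)
cv2.imwrite("pics/w2.png",cv2.resize(f,(800,600),interpolation=cv2.INTER_CUBIC))
E
```

```text
time: 8.75
tcp_pos: [557.0, -59.3, 294.7]
ee_rot: [-0.0, 0.85, 0.526, -0.0]
wrist_force: [-0.2, -0.8, 0.1]
finger_gap: 0.6
gripper_force: 0.0
1.1080610910195177 cam at [592.82046083  13.27266968 428.19927804]
```

View pics/w2.png

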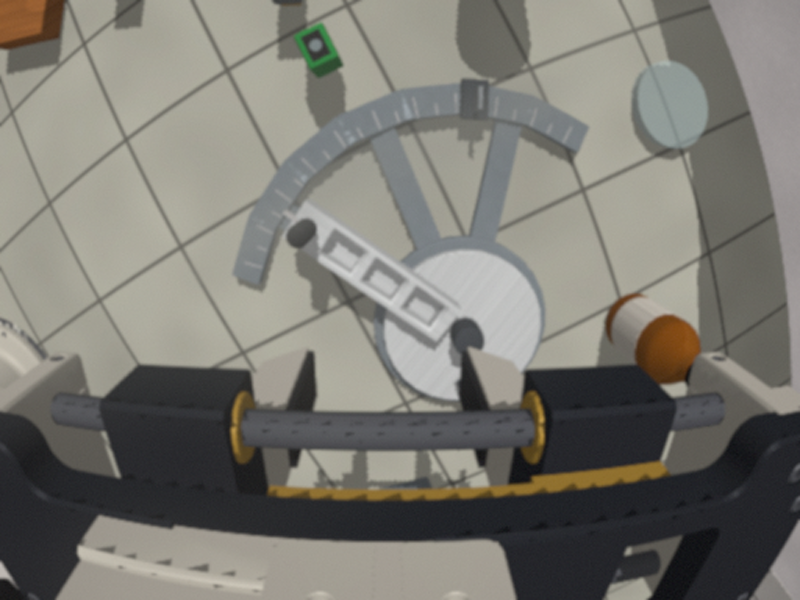

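This view shows the flag clip at (474,98), the sockets at (428,309), (385,281) and (342,252), and the handle top at (301,233). I'll zoom in on the flag once.

```bash
python3 - <<'E'
import cv2
f=cv2.imread("pics/w2raw.png");cv2.imwrite("pics/w2f.png",cv2.resize(f[42:92,275:335],(600,500),interpolation=cv2.INTER_CUBIC))
E
```

```text
(no output)
```

View pics/w2f.png

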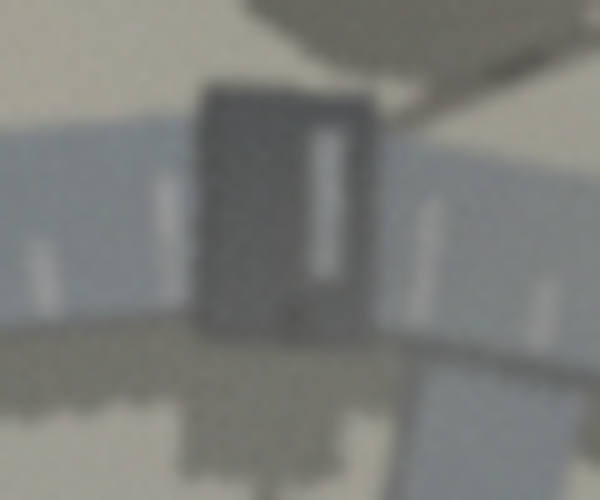

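The crop shows the blade's top as a light strip from (327,130) to its inner end at (325,280), and the clip centred at x≈288.

```bash
python3 - <<'E'
from h import *
p=dict(np.load("w2.npz"));f=192/np.tan(np.radians(float(p["vertical_fov"])/2));c=(p,f,R.from_rotvec(p["rvec"]).as_matrix(),p["tvec"])
W=lambda x,y:((x+.5)*.64-.5,(y+.5)*.64-.5)
F=lambda x,y:((x+.5)*.1-.5+275,(y+.5)*.1-.5+42)
S=np.array([at_z("wrist",*W(*q),50,c) for q in[(428,309),(385,281),(342,252)]]);d=S[2]-S[0];a=np.arctan2(d[1],d[0]);u=np.array([np.cos(a),np.sin(a)])
print("arm",a,[(s[:2]-u*k).round(1) for s,k in zip(S,(50,92,134))],"handle",at_z("wrist",*W(301,233),95,c))
P=np.array([586.5,-158])
for z in(45,55,60,65,70,75,80):
    t=at_z("wrist",*F(325,280),z,c)[:2];o=at_z("wrist",*F(327,130),z,c)[:2]
    print(z,t.round(1),np.linalg.norm(t-P).round(1),np.arctan2(*(t-P)[::-1]).round(4),"strip",np.arctan2(*(o-t)[::-1]).round(3))
for z in(25,30,35,40):
  t=at_z("wrist",*F(288,215),z,c)[:2];print("clip",z,t,np.arctan2(*(t-P)[::-1]).round(4))
E
```

```text
arm 2.0757327926718188 [array([ 590.7, -160.8]), array([ 589.1, -158.7]), array([ 588.6, -157. ])] handle [511.67241358  -6.97617797  95.        ]
45 [679.1  17. ] 198.0 1.0842 strip 1.097
55 [676.8  16.9] 196.8 1.094 strip 1.097
60 [675.7  16.8] 196.3 1.099 strip 1.097
65 [674.6  16.8] 195.7 1.104 strip 1.097
70 [673.5  16.7] 195.2 1.1091 strip 1.097
75 [672.3  16.7] 194.6 1.1141 strip 1.097
80 [671.2  16.6] 194.1 1.1192 strip 1.097
clip 25 [682.91778547  27.31942483] 1.0911
clip 30 [681.80050514  27.14523361] 1.0954
clip 35 [680.68322481  26.97104238] 1.0998
clip 40 [679.56594448  26.79685116] 1.1043
```

```bash
python3 - <<'E'
from h import *
print(rel([509,-8,130],2.06));print(rel([509,-8,86],2.06))
E
```

```text
(array([ 0.0977, -0.2633,  0.6599]), array([-4.000e-04, -1.000e-04, -4.549e-01]))
(array([ 0.0978, -0.2632,  0.8359]), array([-4.000e-04, -1.000e-04, -4.549e-01]))
```

```bash
python3 -m handwheel '[{"offset":[0.098,-0.263,0.1],"rot":[0,0,-0.09],"gripper":-0.4},{"offset":[0.098,-0.263,0.2],"rot":[0,0,-0.18],"gripper":-0.4},{"offset":[0.098,-0.263,0.3],"rot":[0,0,-0.27],"gripper":-0.4},{"offset":[0.098,-0.263,0.35],"rot":[0,0,-0.36],"gripper":-0.4},{"offset":[0.098,-0.263,0.4],"rot":[0,0,-0.455],"gripper":-0.4},{"offset":[0.098,-0.263,0.5],"rot":[0,0,-0.455],"gripper":-0.4},{"offset":[0.098,-0.263,0.6],"rot":[0,0,-0.455],"gripper":-0.4},{"offset":[0.098,-0.263,0.7],"rot":[0,0,-0.455],"gripper":-0.4},{"offset":[0.098,-0.263,0.8],"rot":[0,0,-0.455],"gripper":-0.4},{"offset":[0.098,-0.263,0.836],"rot":[0,0,-0.455],"gripper":-0.4},{"offset":[0.098,-0.263,0.836],"rot":[0,0,-0.455],"gripper":-0.4}]'
python3 -m handwheel '[{"offset":[0,0,0],"rot":[0,0,0],"gripper":1},{"offset":[0,0,0],"rot":[0,0,0],"gripper":1},{"offset":[0,0,0],"rot":[0,0,0],"gripper":1},{"offset":[0,0,0],"rot":[0,0,0],"gripper":1},{"offset":[0,0,0],"rot":[0,0,0],"gripper":1}]' 15
python3 - <<'E'
from h import *
print(yaw(),arm.get_obs()["wrist_force"])
E
```

```text
time: 10.18
tcp_pos: [509.3, -8.0, 86.2]
ee_rot: [-0.001, 0.516, 0.857, -0.0]
wrist_force: [0.3, 0.1, 0.6]
finger_gap: 0.7
gripper_force: 0.0
time: 10.8
tcp_pos: [508.9, -8.4, 86.4]
ee_rot: [-0.001, 0.516, 0.857, -0.001]
wrist_force: [-3.0, -1.8, 2.3]
finger_gap: 0.207
gripper_force: 1.8
2.057151935368159 [-2.99624771 -1.84949395  2.3212862 ]
```

```bash
python3 -m handwheel '[{"offset":[-0.0022,0.0543,0],"rot":[0,0,0.0382],"gripper":1},{"offset":[-0.0087,0.1083,0],"rot":[0,0,0.0764],"gripper":1},{"offset":[-0.0195,0.1616,0],"rot":[0,0,0.1146],"gripper":1},{"offset":[-0.0345,0.2139,0],"rot":[0,0,0.1528],"gripper":1},{"offset":[-0.0537,0.2648,0],"rot":[0,0,0.191],"gripper":1},{"offset":[-0.0768,0.314,0],"rot":[0,0,0.2292],"gripper":1},{"offset":[-0.1039,0.3612,0],"rot":[0,0,0.2674],"gripper":1},{"offset":[-0.1346,0.4061,0],"rot":[0,0,0.3056],"gripper":1},{"offset":[-0.1688,0.4484,0],"rot":[0,0,0.3438],"gripper":1},{"offset":[-0.2063,0.4878,0],"rot":[0,0,0.382],"gripper":1},{"offset":[-0.2468,0.5241,0],"rot":[0,0,0.4202],"gripper":1},{"offset":[-0.2928,0.5589,0],"rot":[0,0,0.4608],"gripper":1}]'
python3 -m handwheel '[{"offset":[0,0,0],"rot":[0,0,0],"gripper":1},{"offset":[0,0,0],"rot":[0,0,0],"gripper":1}]'
python3 - <<'E'
from h import *
o=arm.get_obs();print(yaw(),o["wrist_force"],np.arctan2(o["tcp_pos"][1]+158,o["tcp_pos"][0]-587))
cv2.imwrite("pics/w3.png",cv2.resize(arm.grab_frame("wrist")[:,:,::-1],(800,600),interpolation=cv2.INTER_CUBIC))
E
```

```text
time: 12.3
tcp_pos: [665.8, -9.3, 86.4]
ee_rot: [-0.0, 0.856, 0.518, -0.002]
wrist_force: [-6.3, -3.1, 6.6]
finger_gap: 0.196
gripper_force: 15.0
time: 12.55
tcp_pos: [667.3, -10.1, 86.5]
ee_rot: [0.001, 0.855, 0.519, -0.001]
wrist_force: [-0.8, -5.5, 1.1]
finger_gap: 0.193
gripper_force: 15.0
1.091632766002043 [-0.75315791 -5.46869103  1.07489644] 1.0731574456432555
```

View pics/w3.png

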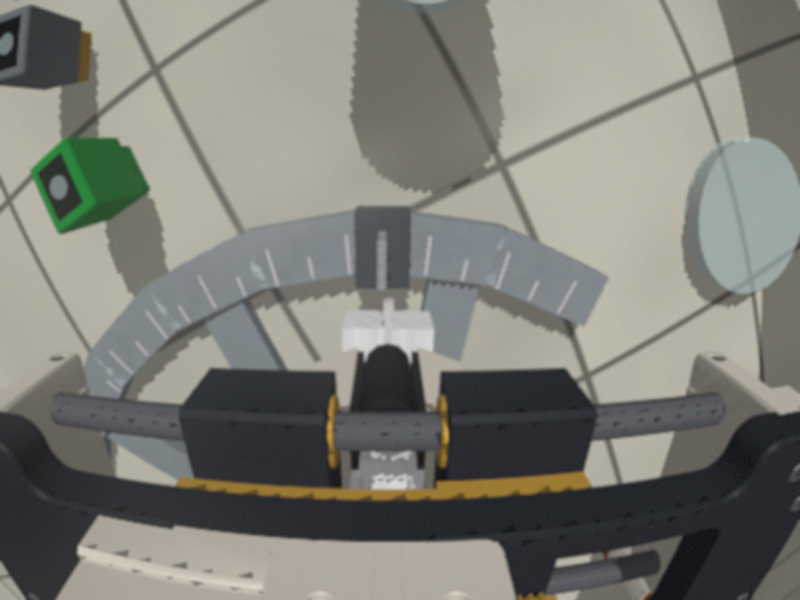

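The pointer tip is at (388,302) and the blade's inner end at (382,289), so the arm is nearly on the flag. I'll work out the difference.

```bash
python3 - <<'E'
from h import *
c=cam("wrist");W=lambda x,y:((x+.5)*.64-.5,(y+.5)*.64-.5)
P=np.array([587.5,-158.3])
an=lambda t:(np.arctan2(*(t-P)[::-1]).round(4),np.linalg.norm(t-P).round(1))
print("ptr",an(at_z("wrist",*W(388,302),45,c)[:2]),"post",at_z("wrist",*W(388,320),50,c)[:2])
for z in (45,55,65):print(z,an(at_z("wrist",*W(382,289),z,c)[:2]),an(at_z("wrist",*W(382,235),z,c)[:2]))
# triangulate flag tip between w2 and now
p=dict(np.load("w2.npz"));c2=(p,192/np.tan(np.radians(float(p["vertical_fov"])/2)),R.from_rotvec(p["rvec"]).as_matrix(),p["tvec"])
for z in (40,50,60,70):print(z,at_z("wrist",307.1,69.6,z,c2)[:2],at_z("wrist",*W(382,289),z,c)[:2])
E
```

```text
ptr (np.float64(1.0795), np.float64(192.8)) post [675.77188326   6.58340648]
45 (np.float64(1.0917), np.float64(198.1)) (np.float64(1.0914), np.float64(219.5))
55 (np.float64(1.0912), np.float64(201.1)) (np.float64(1.0909), np.float64(221.3))
65 (np.float64(1.0907), np.float64(204.0)) (np.float64(1.0905), np.float64(223.0))
40 [680.23513883  16.94747704] [678.09954759  16.23270003]
50 [677.98333974  16.85281413] [679.54432034  18.79173474]
60 [675.73154066  16.75815122] [680.98909308  21.35076945]
70 [673.47974157  16.66348831] [682.43386582  23.90980416]
```

```bash
python3 -m handwheel '[{"offset":[0,-0.009,0],"rot":[0,0,0],"gripper":1},{"offset":[0,-0.009,0],"rot":[0,0,0],"gripper":1},{"offset":[0,-0.009,0],"rot":[0,0,0],"gripper":1}]'
python3 -m handwheel '[{"offset":[0,0,0],"rot":[0,0,0],"gripper":-0.3},{"offset":[0,0,0],"rot":[0,0,0],"gripper":-0.3},{"offset":[0,0,0],"rot":[0,0,0],"gripper":-0.3},{"offset":[0,0,-0.2],"rot":[0,0,0],"gripper":-0.3},{"offset":[0,0,-0.4],"rot":[0,0,0],"gripper":-0.3},{"offset":[0,0,-0.4],"rot":[0,0,0],"gripper":-0.3}]'
python3 - <<'E'
from h import *
print(rel([581.5,-223.5,190],2.965))
E
```

```text
time: 12.98
tcp_pos: [665.2, -8.9, 86.4]
ee_rot: [0.001, 0.855, 0.519, -0.001]
wrist_force: [-0.9, -5.4, 0.9]
finger_gap: 0.193
gripper_force: 15.0
time: 13.72
tcp_pos: [668.9, -6.0, 191.9]
ee_rot: [0.002, 0.854, 0.52, 0.004]
wrist_force: [0.6, 0.2, 0.0]
finger_gap: 0.65
gripper_force: 0.0
(array([-0.9335,  0.09  ,  0.0037]), array([ 0.005 ,  0.0021, -0.8939]))
```

```bash
python3 -m handwheel '[{"offset":[-0.9335,0.09,0],"rot":[0,0,-0.09],"gripper":-0.3},{"offset":[-0.9335,0.09,0],"rot":[0,0,-0.18],"gripper":-0.3},{"offset":[-0.9335,0.09,0],"rot":[0,0,-0.27],"gripper":-0.3},{"offset":[-0.9335,0.09,0],"rot":[0,0,-0.36],"gripper":-0.3},{"offset":[-0.9335,0.09,0],"rot":[0,0,-0.45],"gripper":-0.3},{"offset":[-0.9335,0.09,0],"rot":[0,0,-0.54],"gripper":-0.3},{"offset":[-0.9335,0.09,0],"rot":[0,0,-0.63],"gripper":-0.3},{"offset":[-0.9335,0.09,0],"rot":[0,0,-0.72],"gripper":-0.3},{"offset":[-0.9335,0.09,0],"rot":[0,0,-0.81],"gripper":-0.3},{"offset":[-0.9335,0.09,0],"rot":[0,0,-0.894],"gripper":-0.3},{"offset":[-0.9335,0.09,0],"rot":[0,0,-0.894],"gripper":-0.3},{"offset":[-0.9335,0.09,0],"rot":[0,0,-0.894],"gripper":-0.3}]'
python3 - <<'E'
from h import *
print(rel([581.5,-223.5,87],2.965))
E
```

```text
time: 15.22
tcp_pos: [577.6, -223.7, 186.0]
ee_rot: [-0.0, 0.09, 0.996, 0.0]
wrist_force: [-0.5, -0.4, -0.2]
finger_gap: 0.648
gripper_force: 0.0
(array([-0.0157,  0.0034,  0.3958]), array([ 0.0002, -0.0004, -0.0018]))
```

```bash
python3 -m handwheel '[{"offset":[-0.016,0.003,0.15],"rot":[0,0,0],"gripper":-0.3},{"offset":[-0.016,0.003,0.3],"rot":[0,0,0],"gripper":-0.3},{"offset":[-0.016,0.003,0.396],"rot":[0,0,0],"gripper":-0.3},{"offset":[-0.016,0.003,0.396],"rot":[0,0,0],"gripper":-0.3},{"offset":[-0.016,0.003,0.396],"rot":[0,0,0],"gripper":1},{"offset":[-0.016,0.003,0.396],"rot":[0,0,0],"gripper":1},{"offset":[-0.016,0.003,0.396],"rot":[0,0,0],"gripper":1},{"offset":[-0.016,0.003,0.396],"rot":[0,0,0],"gripper":1},{"offset":[-0.016,0.003,0.396],"rot":[0,0,0],"gripper":1},{"offset":[-0.016,0.003,0.396],"rot":[0,0,0],"gripper":1}]' 25
python3 - <<'E'
from h import *
print(yaw())
E
```

```text
time: 16.48
tcp_pos: [581.8, -225.0, 87.8]
ee_rot: [0.0, 0.089, 0.996, -0.001]
wrist_force: [-0.7, -3.0, 1.4]
finger_gap: 0.153
gripper_force: 25.0
2.9635776474353666
```

```bash
python3 -m handwheel '[{"offset":[0,0,0],"rot":[0,0,0.085],"gripper":1},{"offset":[0,0,0],"rot":[0,0,0.17],"gripper":1},{"offset":[0,0,0],"rot":[0,0,0.255],"gripper":1},{"offset":[0,0,0],"rot":[0,0,0.34],"gripper":1},{"offset":[0,0,0],"rot":[0,0,0.425],"gripper":1},{"offset":[0,0,0],"rot":[0,0,0.51],"gripper":1},{"offset":[0,0,0],"rot":[0,0,0.58],"gripper":1},{"offset":[0,0,0],"rot":[0,0,0.64],"gripper":1},{"offset":[0,0,0],"rot":[0,0,0.68],"gripper":1},{"offset":[0,0,0],"rot":[0,0,0.7],"gripper":1},{"offset":[0,0,0],"rot":[0,0,0.7],"gripper":1},{"offset":[0,0,0],"rot":[0,0,0.7],"gripper":1}]'
python3 - <<'E'
from h import *
o=arm.get_obs();print(yaw(),o["wrist_force"],o["wrist_torque"])
E
```

```text
time: 17.98
tcp_pos: [582.6, -224.4, 87.8]
ee_rot: [0.001, 0.732, 0.682, 0.0]
wrist_force: [3.5, -3.4, 0.5]
finger_gap: 0.152
gripper_force: 25.2
1.4998418329772885 [ 3.53399647 -3.36689606  0.54091396] [-0.92049607 -0.57876057  0.45055317]
```

```bash
python3 -m handwheel '[{"offset":[0,0,0],"rot":[0,0,0],"gripper":-0.3},{"offset":[0,0,0],"rot":[0,0,0],"gripper":-0.3},{"offset":[0,0,0],"rot":[0,0,0],"gripper":-0.3},{"offset":[0,0,-0.2],"rot":[0,0,0],"gripper":-0.3},{"offset":[0,0,-0.4],"rot":[0,0,0],"gripper":-0.3},{"offset":[0,0,-0.6],"rot":[0,0,0],"gripper":-0.3},{"offset":[0.3,0,-0.8],"rot":[0,0,0],"gripper":-0.3},{"offset":[0.64,0,-0.95],"rot":[0,0,0],"gripper":-0.3},{"offset":[0.64,0,-1],"rot":[0,0,0],"gripper":-0.3},{"offset":[0.64,0,-1],"rot":[0,0,0],"gripper":-0.3},{"offset":[0.64,0,-1],"rot":[0,0,0],"gripper":-0.3},{"offset":[0.64,0,-1],"rot":[0,0,0],"gripper":-0.3}]' 
python3 - <<'E'
from h import *
p=arm.camera_params("wrist");np.savez("w4",**p);f=arm.grab_frame("wrist")[:,:,::-1];cv2.imwrite("pics/w4raw.png",f)
print(yaw());cv2.imwrite("pics/w4.png",cv2.resize(f[:300],(800,469),interpolation=cv2.INTER_CUBIC))
E
```

```text
time: 19.48
tcp_pos: [592.6, -66.2, 336.2]
ee_rot: [-0.001, 0.733, 0.68, -0.001]
wrist_force: [0.5, -0.0, -0.2]
finger_gap: 0.647
gripper_force: 0.0
1.4955689258536857
```

View pics/w4.png

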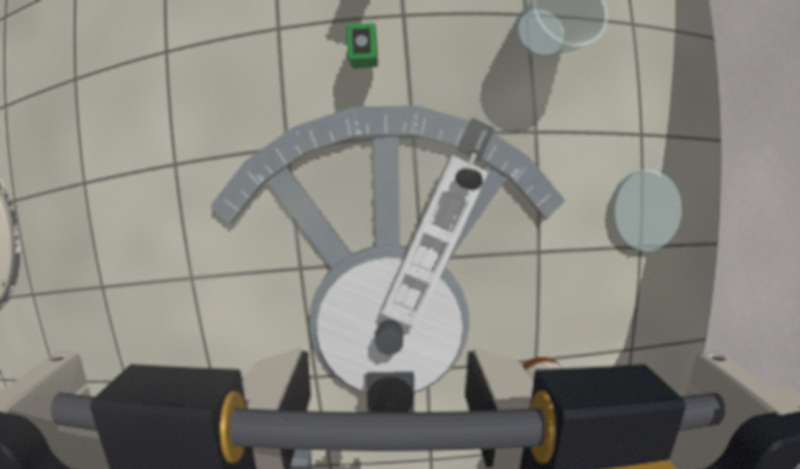

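The arm points straight at the flag clip (480,135). The socket mouths are at about (452,209), (430,252) and (409,293), and the handle top is at (468,178). The blocks are out of view.

```bash
python3 - <<'E'
from h import *
p=dict(np.load("w4.npz"));c=(p,192/np.tan(np.radians(float(p["vertical_fov"])/2)),R.from_rotvec(p["rvec"]).as_matrix(),p["tvec"])
W=lambda x,y:((x+.5)*.64-.5,(y+.5)*.64-.5)
S=np.array([at_z("wrist",*W(*q),50,c) for q in[(409,293),(430,252),(452,209)]])[:,:2];d=S[2]-S[0];a=np.arctan2(d[1],d[0]);u=np.array([np.cos(a),np.sin(a)])
print(S.round(1),a,[(s-u*k).round(1) for s,k in zip(S,(50,92,134))],at_z("wrist",*W(468,178),95,c))
u=np.array([np.cos(1.09),np.sin(1.09)])
for k in(50,92,134):print((np.array([587.5,-158.5])+u*k).round(1))
print(rel([545,100,330],1.5))
E
```

```text
[[ 608.9 -113.2]
 [ 630.8  -75.2]
 [ 653.1  -36.5]] 1.0472541701204412 [array([ 583.9, -156.5]), array([ 584.8, -154.8]), array([ 586.1, -152.5])] [661.77884576  -6.37926942  95.        ]
[ 610.6 -114.2]
[630.  -76.9]
[649.5 -39.7]
(array([ 0.6486, -0.2399,  0.0249]), array([-0.0011,  0.0003, -0.0021]))
```

```bash
python3 -m handwheel '[{"offset":[0.65,-0.24,0.025],"rot":[0,0,0],"gripper":-0.3},{"offset":[0.65,-0.24,0.025],"rot":[0,0,0],"gripper":-0.3},{"offset":[0.65,-0.24,0.025],"rot":[0,0,0],"gripper":-0.3},{"offset":[0.65,-0.24,0.025],"rot":[0,0,0],"gripper":-0.3},{"offset":[0.65,-0.24,0.025],"rot":[0,0,0],"gripper":-0.3}]' 
python3 - <<'E'
from h import *
p=arm.camera_params("wrist");np.savez("w5",**p);f=arm.grab_frame("wrist")[:,:,::-1];cv2.imwrite("pics/w5raw.png",f)
cv2.imwrite("pics/w5.png",cv2.resize(f[:220,:350],(800,503),interpolation=cv2.INTER_CUBIC));print(yaw())
E
```

```text
time: 20.15
tcp_pos: [545.5, 100.3, 330.6]
ee_rot: [0.0, 0.733, 0.68, -0.001]
wrist_force: [0.3, -1.1, -0.2]
finger_gap: 0.653
gripper_force: 0.0
1.4951315453408125
```

View pics/w5.png

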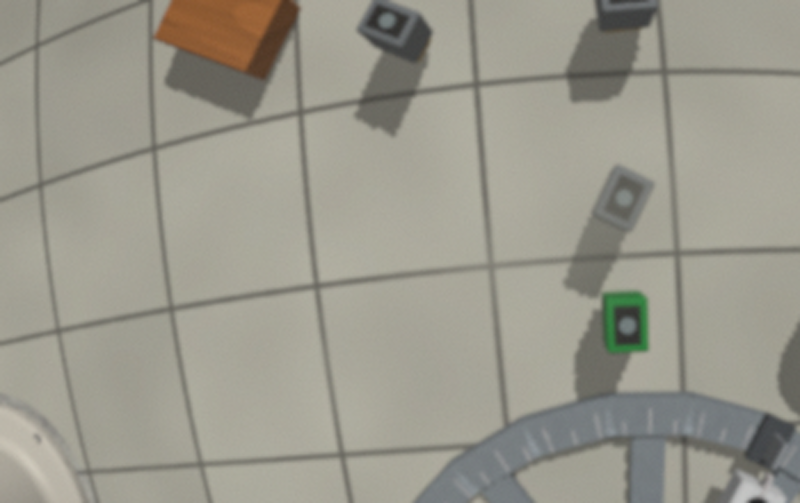

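The crop shows block B's top with corners (615,166), (654,183), (631,230) and (594,214), the green look-alike at (627,325), block C at (388,20), and block A cut off at (627,5). I'll take B first.

```bash
cat >> h.py <<'E'
def saved(n):
    p=dict(np.load(n+".npz"));return (p,192/np.tan(np.radians(float(p["vertical_fov"])/2)),R.from_rotvec(p["rvec"]).as_matrix(),p["tvec"])
def label(img,xy,z,c,cam="wrist",T=75):
    """centre and long-axis yaw of the dark label near world xy, rectified at height z, 0.5 mm/px"""
    g=cv2.cvtColor(img,cv2.COLOR_BGR2GRAY);N=161;ii=(np.arange(N)-80)*.5
    mp=np.array([[proj(cam,[xy[0]+a,xy[1]+b,z],c) for b in ii] for a in ii],np.float32)
    r=cv2.remap(g,mp,None,cv2.INTER_CUBIC);return r
E
python3 - <<'E'
from h import *
c=saved("w5");k=350/800
W=lambda x,y:((x+.5)*k-.5,(y+.5)*k-.5)
Q=np.array([at_z("wrist",*W(*q),58,c)[:2] for q in[(615,166),(654,183),(631,230),(594,214)]]);print(Q.round(1),Q.mean(0))
d=(Q[3]-Q[0]+Q[2]-Q[1]);print("long",np.arctan2(d[1],d[0]),np.linalg.norm(d)/2,np.linalg.norm(Q[0]-Q[1]))
e=(Q[1]-Q[0]+Q[2]-Q[3]);print("short",np.arctan2(e[1],e[0]))
ctr=Q.mean(0);r=label(cv2.imread("pics/w5raw.png"),ctr,58,c);print(r[::10,::10])
# C
Cc=at_z("wrist",*W(388,20),58,c);print("C",Cc)
E
```

```text
[[582.4 217.2]
 [604.7 205.8]
 [589.2 178.3]
 [568.  189.2]] [586.09710028 197.65213092]
long -2.065331296532354 31.505630822166953 25.03193465320645
short -0.47373899091216987
[[166 129 164 162 164 164 163 164 165 165 166 167 167 166 166 165 164]
 [131 127 163 162 163 163 164 163 164 165 166 166 165 166 165 165 166]
 [118 103 131 155 161 160 161 162 164 165 164 165 166 166 167 166 164]
 [116 101 119 120 125 150 161 161 163 162 164 164 165 165 166 166 165]
 [116 100 118 118 119 120 130 151 163 163 163 165 165 166 166 167 166]
 [115  99 116 118 120 120 110 121 127 156 165 166 166 165 167 168 166]
 [136  97 117 119 121 113 122  99 116 120 132 163 167 167 167 168 167]
 [164 124 127 119 119 113 107  96 111 100 119 118 154 168 167 168 167]
 [164 122 160 157 123 120  95 109 136 118  92 116 150 168 169 168 168]
 [166 121 161 161 156 126 118 102 117  97  96 127 168 169 168 169 167]
 [165 121 163 161 162 160 149 126 117  96 118 155 167 168 168 169 169]
 [166 121 163 160 161 161 161 162 145 125 135 166 168 169 169 169 169]
 [166 120 162 162 160 162 162 161 163 162 163 167 168 168 169 168 167]
 [167 121 162 163 162 162 162 162 165 164 166 165 166 168 169 169 168]
 [118 108 123 124 127 126 126 127 128 129 129 130 128 125 123 121 119]
 [162 122 165 165 164 164 164 164 165 166 165 168 166 167 169 169 167]
 [164 120 166 167 165 164 166 164 165 165 164 166 168 167 167 167 167]]
C [454.0217238  324.12948465  58.        ]
```

```bash
python3 - <<'E'
from h import *
print(rel([586.1,197.7,130],1.09));print(rel([586.1,197.7,54],1.09))
E
```

```text
(array([0.4041, 0.1317, 0.8024]), array([-1.000e-04,  6.000e-04,  1.934e-01]))
(array([0.4045, 0.1318, 1.1064]), array([-1.000e-04,  6.000e-04,  1.934e-01]))
```

```bash
python3 -m handwheel '[{"offset":[0.404,0.132,0.2],"rot":[0,0,0.09],"gripper":-0.3},{"offset":[0.404,0.132,0.4],"rot":[0,0,0.193],"gripper":-0.3},{"offset":[0.404,0.132,0.6],"rot":[0,0,0.193],"gripper":-0.3},{"offset":[0.404,0.132,0.8],"rot":[0,0,0.193],"gripper":-0.3},{"offset":[0.404,0.132,0.8],"rot":[0,0,0.193],"gripper":-0.3},{"offset":[0.404,0.132,0.8],"rot":[0,0,0.193],"gripper":-0.3},{"offset":[0.404,0.132,0.8],"rot":[0,0,0.193],"gripper":-0.3}]' 
python3 - <<'E'
from h import *
print(rel([586.1,197.7,54],1.09))
E
```

```text
time: 21.08
tcp_pos: [588.2, 200.3, 134.8]
ee_rot: [0.001, 0.854, 0.52, 0.003]
wrist_force: [0.0, 1.0, -0.1]
finger_gap: 0.651
gripper_force: 0.0
(array([-0.0146, -0.0041,  0.3232]), array([ 0.002 , -0.002 ,  0.0013]))
```

```bash
python3 -m handwheel '[{"offset":[0,0,0.15],"rot":[0,0,0],"gripper":-0.3},{"offset":[0,0,0.25],"rot":[0,0,0],"gripper":-0.3},{"offset":[0,0,0.306],"rot":[0,0,0],"gripper":-0.3},{"offset":[0,0,0.306],"rot":[0,0,0],"gripper":-0.3},{"offset":[0,0,0.306],"rot":[0,0,0],"gripper":1},{"offset":[0,0,0.306],"rot":[0,0,0],"gripper":1},{"offset":[0,0,0.306],"rot":[0,0,0],"gripper":1},{"offset":[0,0,0.306],"rot":[0,0,0],"gripper":1},{"offset":[0,0,0.306],"rot":[0,0,0],"gripper":1}]' 20
python3 - <<'E'
from h import *
for i in range(3):
  arm.grab_frame("wrist");o=arm.get_obs();print(o["tcp_pos"],yaw(),o["finger_gap"],o["wrist_force"])
E
```

```text
time: 22.2
tcp_pos: [585.8, 200.6, 55.1]
ee_rot: [0.0, 0.854, 0.52, 0.0]
wrist_force: [-0.1, -0.7, 2.9]
finger_gap: 0.278
gripper_force: 20.0
[585.87588812 200.5587989   55.07296263] 1.0941811329908002 0.2795565075272094 [-0.15491582 -0.85963787  3.02217529]
[585.8481437  200.5365693   55.06059453] 1.094115416211264 0.2843532884881695 [-0.20438259  0.03519362  3.90607483]
[585.83223063 200.56690596  55.0643771 ] 1.0941487491708544 0.2831956361176671 [-1.15763206 -0.26051959  3.88080042]
```

```bash
python3 -m handwheel '[{"offset":[0,0,-0.15],"rot":[0,0,0],"gripper":1},{"offset":[0,0,-0.3],"rot":[0,0,0],"gripper":1},{"offset":[0,0,-0.44],"rot":[0,0,0],"gripper":1},{"offset":[-0.16,0.08,-0.44],"rot":[0,0,0],"gripper":1},{"offset":[-0.32,0.17,-0.44],"rot":[0,0,0],"gripper":1},{"offset":[-0.48,0.25,-0.44],"rot":[0,0,0],"gripper":1},{"offset":[-0.64,0.33,-0.44],"rot":[0,0,0],"gripper":1},{"offset":[-0.64,0.33,-0.44],"rot":[0,0,0],"gripper":1}]' 
python3 -m handwheel '[{"offset":[-0.16,0.08,0],"rot":[0,0,0],"gripper":1},{"offset":[-0.32,0.17,0],"rot":[0,0,0],"gripper":1},{"offset":[-0.48,0.25,0],"rot":[0,0,0],"gripper":1},{"offset":[-0.63,0.33,0],"rot":[0,0,0],"gripper":1},{"offset":[-0.63,0.33,0],"rot":[0,0,0],"gripper":1},{"offset":[-0.63,0.33,0],"rot":[0,0,0],"gripper":1},{"offset":[-0.63,0.33,0],"rot":[0,0,0],"gripper":1},{"offset":[-0.63,0.33,0],"rot":[0,0,0],"gripper":1}]'
python3 - <<'E'
from h import *
p=arm.camera_params("wrist");np.savez("w6",**p);f=arm.grab_frame("wrist")[:,:,::-1];cv2.imwrite("pics/w6raw.png",f)
o=arm.get_obs();print(o["tcp_pos"],yaw(),o["finger_gap"])
cv2.imwrite("pics/w6.png",cv2.resize(f[:,60:444],(600,600),interpolation=cv2.INTER_CUBIC))
E
```

```text
time: 23.35
tcp_pos: [584.9, 14.4, 164.3]
ee_rot: [0.001, 0.856, 0.517, -0.001]
wrist_force: [-0.4, -0.2, -1.0]
finger_gap: 0.283
gripper_force: 20.0
time: 24.35
tcp_pos: [586.8, -155.6, 164.6]
ee_rot: [-0.0, 0.853, 0.521, 0.0]
wrist_force: [-0.9, 0.0, -0.2]
finger_gap: 0.283
gripper_force: 20.0
[ 586.75258932 -155.97926651  164.70555303] 1.0962103174563615 0.28297666548046824
```

View pics/w6.png

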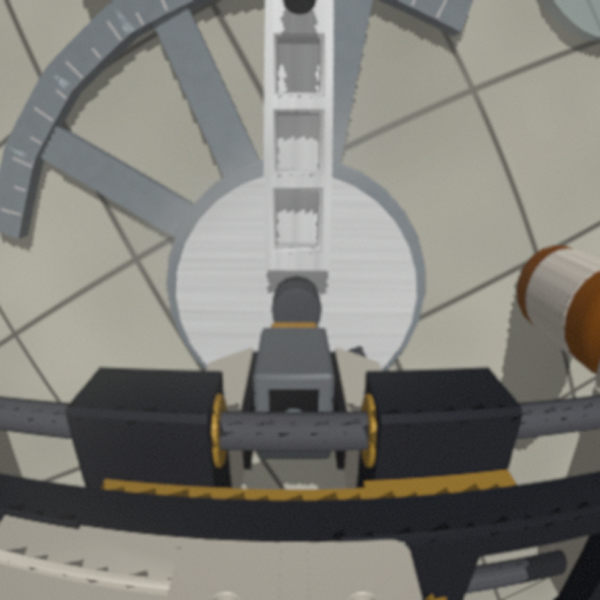

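The picture shows three socket mouths with centres (298,217), (299,141) and (299,65), lined up with the tool. The held block's top front edge is at (293,375) and its lower housing edge at (295,330).

```bash
python3 - <<'E'
from h import *
c=saved("w6");k=.64
W=lambda x,y:((x+.5)*k-.5+60,(y+.5)*k-.5)
Y=1.0962;t=np.array([586.75,-155.98]);ux=np.array([np.cos(Y),np.sin(Y)]);uy=np.array([np.sin(Y),-np.cos(Y)])
def L(n,q,z):
    P=at_z("wrist",*W(*q),z,c)[:2];print(n,P.round(1),"tool",((P-t)@ux).round(1),((P-t)@uy).round(1));return P
S=[L("s%d"%i,q,50) for i,q in enumerate([(297.5,217),(299,141),(299,65)])]
d=S[2]-S[0];print(np.arctan2(d[1],d[0]),np.linalg.norm(d))
L("hub",(296,295),60)
L("top front",(293,375),167.7);L("low front",(295,330),123.7);L("L",(256,375),167.7);L("R",(330,375),167.7)
L("beam0 L",(265,200),50);L("beam0 R",(331,200),50);L("end",(297,277),50)
E
```

```text
s0 [ 610.5 -112.9] tool 49.2 1.5
s1 [629.8 -77. ] tool 89.9 2.2
s2 [648.7 -40.3] tool 131.2 2.2
1.0869042592071119 82.03489700016047
hub [ 591.2 -148.7] tool 8.5 0.7
top front [ 593.  -142.1] tool 15.2 -0.8
low front [ 592.7 -144.2] tool 13.2 -0.1
L [ 582.6 -136.9] tool 15.1 -12.4
R [ 603.3 -147.5] tool 15.1 10.8
beam0 L [599.4 -96.8] tool 58.4 -15.9
beam0 R [ 630.7 -112.8] tool 58.5 19.4
end [ 595.1 -142.5] tool 15.9 1.3
```

```bash
python3 -m handwheel '[{"offset":[0.15,0.01,0],"rot":[0,0,0.005],"gripper":1},{"offset":[0.35,0.01,0],"rot":[0,0,0.005],"gripper":1},{"offset":[0.537,0.01,0],"rot":[0,0,0.005],"gripper":1},{"offset":[0.537,0.01,0.1],"rot":[0,0,0.005],"gripper":1},{"offset":[0.537,0.01,0.19],"rot":[0,0,0.005],"gripper":1},{"offset":[0.537,0.01,0.19],"rot":[0,0,0.005],"gripper":1},{"offset":[0.537,0.01,0.19],"rot":[0,0,0.005],"gripper":1},{"offset":[0.537,0.01,0.19],"rot":[0,0,0.005],"gripper":1},{"offset":[0.537,0.01,0.19],"rot":[0,0,0.005],"gripper":1}]'
cat >> h.py <<'E'
def err(target,z=None):
    """settled error in the tool frame, mm: target minus TCP"""
    o=arm.get_obs();q=o["ee_rot"];A=R.from_quat([q[1],q[2],q[3],q[0]]);return A.inv().apply(np.array(target)-o["tcp_pos"]).round(2)
E
python3 - <<'E'
from h import *
Y=1.0962;ux=np.array([np.cos(Y),np.sin(Y)]);uy=np.array([np.sin(Y),-np.cos(Y)])
T=np.array([586.75,-155.98])+ux*134.2+uy*2.5;print(T)
for i in range(2): arm.grab_frame("wrist");print(err([*T,91]),yaw(),arm.get_obs()["tcp_pos"])
E
```

```text
time: 25.52
tcp_pos: [651.0, -39.4, 118.3]
ee_rot: [0.0, 0.857, 0.516, 0.001]
wrist_force: [1.2, -0.7, -0.3]
finger_gap: 0.285
gripper_force: 20.0
[650.30033217 -37.75459968]
[ 1.14 -1.21 27.04] 1.0835021874670936 [650.80511503 -39.33114537 118.03577649]
[ 1.15 -1.06 26.86] 1.0836486198867827 [650.67428554 -39.26442651 117.85633538]
```

```bash
python3 -m handwheel '[{"offset":[0.0045,-0.0045,0],"rot":[0,0,0],"gripper":1},{"offset":[0.0045,-0.0045,0.03],"rot":[0,0,0],"gripper":1},{"offset":[0.0045,-0.0045,0.045],"rot":[0,0,0],"gripper":1},{"offset":[0.0045,-0.0045,0.06],"rot":[0,0,0],"gripper":1},{"offset":[0.0045,-0.0045,0.072],"rot":[0,0,0],"gripper":1},{"offset":[0.0045,-0.0045,0.072],"rot":[0,0,0],"gripper":1},{"offset":[0.0045,-0.0045,0.072],"rot":[0,0,0],"gripper":1}]'
python3 - <<'E'
from h import *
print(err([650.3,-37.75,91]),yaw(),arm.get_obs()["wrist_force"])
E
```

```text
time: 26.5
tcp_pos: [650.0, -37.7, 99.3]
ee_rot: [0.0, 0.857, 0.516, 0.0]
wrist_force: [0.1, 0.4, -0.0]
finger_gap: 0.28
gripper_force: 20.0
[0.1 0.3 8.3] 1.083749203888059 [ 0.10873779  0.40655856 -0.03156778]
```

No force at 6 mm in, so the block has entered the socket. I'll continue to home.

```bash
python3 -m handwheel '[{"offset":[0,0,0.012],"rot":[0,0,0],"gripper":1},{"offset":[0,0,0.024],"rot":[0,0,0],"gripper":1},{"offset":[0,0,0.036],"rot":[0,0,0],"gripper":1},{"offset":[0,0,0.042],"rot":[0,0,0],"gripper":1},{"offset":[0,0,0.042],"rot":[0,0,0],"gripper":1},{"offset":[0,0,0.042],"rot":[0,0,0],"gripper":1}]'
```

```text
time: 27.25
tcp_pos: [650.4, -37.9, 91.0]
ee_rot: [0.0, 0.857, 0.516, 0.001]
wrist_force: [-4.9, 0.5, 13.4]
finger_gap: 0.277
gripper_force: 20.0
```

```bash
python3 -m handwheel '[{"offset":[0,0,0],"rot":[0,0,0],"gripper":-0.3},{"offset":[0,0,0],"rot":[0,0,0],"gripper":-0.3},{"offset":[0,0,0],"rot":[0,0,0],"gripper":-0.3},{"offset":[0,0,-0.2],"rot":[0,0,0],"gripper":-0.3},{"offset":[0,0,-0.4],"rot":[0,0,0],"gripper":-0.3},{"offset":[0.1,-0.15,-0.6],"rot":[0,0,-0.08],"gripper":-0.3},{"offset":[0.25,-0.35,-0.75],"rot":[0,0,-0.16],"gripper":-0.3},{"offset":[0.4,-0.55,-0.9],"rot":[0,0,-0.232],"gripper":-0.3},{"offset":[0.617,-0.87,-0.95],"rot":[0,0,-0.232],"gripper":-0.3},{"offset":[0.617,-0.87,-0.95],"rot":[0,0,-0.232],"gripper":-0.3},{"offset":[0.617,-0.87,-0.95],"rot":[0,0,-0.232],"gripper":-0.3},{"offset":[0.617,-0.87,-0.95],"rot":[0,0,-0.232],"gripper":-0.3}]'
python3 -m handwheel '[{"offset":[0,0,0],"rot":[0,0,0],"gripper":-0.3},{"offset":[0,0,0],"rot":[0,0,0],"gripper":-0.3},{"offset":[0,0,0],"rot":[0,0,0],"gripper":-0.3}]'
python3 - <<'E'
from h import *
p=arm.camera_params("wrist");np.savez("w7",**p);f=arm.grab_frame("wrist")[:,:,::-1];cv2.imwrite("pics/w7raw.png",f)
c=saved("w7");print(yaw(),arm.get_obs()["tcp_pos"],"A",proj("wrist",[598.5,327.4,58],c),"C",proj("wrist",[453.9,324.1,58],c))
cv2.imwrite("pics/w7.png",cv2.resize(f[:240,100:420],(800,600),interpolation=cv2.INTER_CUBIC))
E
```

```text
time: 28.75
tcp_pos: [530.0, 199.9, 326.0]
ee_rot: [0.0, 0.707, 0.707, -0.0]
wrist_force: [-0.3, -0.4, -0.1]
finger_gap: 0.651
gripper_force: 0.0
time: 29.12
tcp_pos: [530.2, 199.6, 325.9]
ee_rot: [-0.0, 0.708, 0.706, -0.0]
wrist_force: [1.3, 0.6, -0.7]
finger_gap: 0.65
gripper_force: 0.0
1.5684395281815173 [530.11875919 199.78910174 325.96724425] A [298.64449601  66.74549097] C [190.33790345  69.82601882]
```

View pics/w7.png

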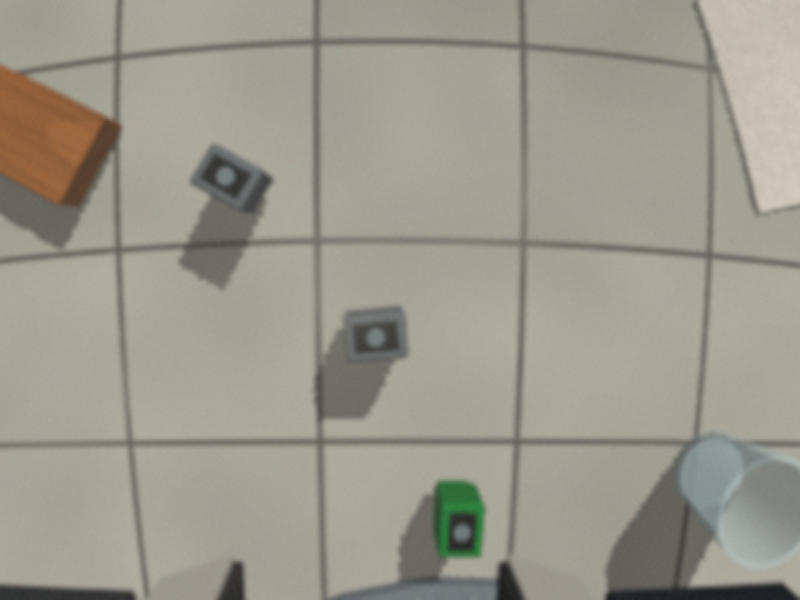

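Block A has been knocked and now stands at about (375,337). C's label is centred at (226,177), and the green one is at (462,532). I'll get exact poses by segmenting the dark labels in a rectified patch.

```bash
python3 - <<'E'
from h import *
c=saved("w7");img=cv2.imread("pics/w7raw.png")
W=lambda x,y:((x+.5)*.4-.5+100,(y+.5)*.4-.5)
for n,q,cor in(("A",(375,337),[(347,325),(404,320),(407,356),(349,360)]),("C",(226,177),[(192,181),(214,147),(258,172),(237,208)])):
    P=at_z("wrist",*W(*q),58,c)[:2];r=label(img,P,58,c)
    K=np.array([at_z("wrist",*W(*k),58,c)[:2] for k in cor]);print(n,P.round(1),"corners",K.round(1).tolist())
    for T in(70,80,90):
        m=(r<T).astype('uint8');k,l,st,ce=cv2.connectedComponentsWithStats(m)
        for j in range(1,k):
            if st[j,4]>150:
                (y,x),s,a=cv2.minAreaRect(np.argwhere(l==j)[:,::-1].astype(np.float32))
                bx=cv2.boxPoints(((y,x),s,a));e=max((bx[1]-bx[0],bx[2]-bx[1]),key=np.linalg.norm)
                print(T,st[j,4],"ctr",P+[(x-80)*.5,(y-80)*.5],np.array(s)*.5,"long yaw",np.arctan2(e[0],e[1])%np.pi)
    cv2.imwrite(f"pics/r{n}.png",r)
E
```

```text
A [533.  234.2] corners [[517.9, 240.8], [548.6, 243.5], [550.3, 223.7], [518.8, 221.6]]
70 229 ctr [540.47330965 234.18137182] [ 7. 12.] long yaw 1.5707964
80 801 ctr [533.36928667 233.96070685] [22.7340107  14.57118988] long yaw 0.07393894
90 1129 ctr [533.22478212 233.91225256] [24.31278992 16.06791878] long yaw 0.076772
C [453.6 323.2] corners [[434.7, 322.1], [447.1, 340.2], [471.0, 325.1], [459.4, 305.8]]
70 352 ctr [447.29037964 327.36211676] [14.18885231  8.70505238] long yaw 1.0040673
70 360 ctr [458.6153804 320.287116 ] [14.08722878  9.39148521] long yaw 1.1071485
70 156 ctr [470.08461868 313.28326697] [18.66722679  2.7907815 ] long yaw 1.0516504
80 1009 ctr [452.99413788 323.8778829 ] [15.2788744  23.35045624] long yaw 2.586099
80 420 ctr [470.02126037 312.86358351] [21.52307129  5.57370329] long yaw 1.030377
90 397 ctr [447.31537353 286.68711347] [32.49999237  2.99999952] long yaw 0.0
90 1264 ctr [452.95021927 323.85284705] [16.58896637 24.53895378] long yaw 2.5829933
90 583 ctr [469.9771434  312.79005331] [22.89505959  7.28869009] long yaw 1.0303768
```

```bash
python3 - <<'E'
from h import *
print(rel([533.2,234,100],0.075))
E
```

```text
(array([0.137 , 0.0123, 0.9038]), array([-1.000e-04,  2.000e-04,  7.131e-01]))
```

```bash
python3 -m handwheel '[{"offset":[0.137,0.012,0.1],"rot":[0,0,0.09],"gripper":-0.3},{"offset":[0.137,0.012,0.2],"rot":[0,0,0.18],"gripper":-0.3},{"offset":[0.137,0.012,0.3],"rot":[0,0,0.27],"gripper":-0.3},{"offset":[0.137,0.012,0.4],"rot":[0,0,0.36],"gripper":-0.3},{"offset":[0.137,0.012,0.5],"rot":[0,0,0.45],"gripper":-0.3},{"offset":[0.137,0.012,0.6],"rot":[0,0,0.54],"gripper":-0.3},{"offset":[0.137,0.012,0.7],"rot":[0,0,0.63],"gripper":-0.3},{"offset":[0.137,0.012,0.8],"rot":[0,0,0.713],"gripper":-0.3},{"offset":[0.137,0.012,0.9],"rot":[0,0,0.713],"gripper":-0.3},{"offset":[0.137,0.012,0.9],"rot":[0,0,0.713],"gripper":-0.3},{"offset":[0.137,0.012,0.9],"rot":[0,0,0.713],"gripper":-0.3},{"offset":[0.137,0.012,0.9],"rot":[0,0,0.713],"gripper":-0.3}]'
python3 - <<'E'
from h import *
arm.grab_frame("wrist");print(err([533.2,234,54]),yaw())
E
```

```text
time: 30.68
tcp_pos: [533.9, 235.1, 102.5]
ee_rot: [-0.001, 0.999, 0.038, 0.001]
wrist_force: [0.1, -0.3, -0.9]
finger_gap: 0.652
gripper_force: 0.0
[-0.78  0.99 48.47] 0.07620299133633841
```

```bash
python3 -m handwheel '[{"offset":[-0.003,0.004,0.08],"rot":[0,0,0],"gripper":-0.3},{"offset":[-0.003,0.004,0.15],"rot":[0,0,0],"gripper":-0.3},{"offset":[-0.003,0.004,0.192],"rot":[0,0,0],"gripper":-0.3},{"offset":[-0.003,0.004,0.192],"rot":[0,0,0],"gripper":-0.3},{"offset":[-0.003,0.004,0.192],"rot":[0,0,0],"gripper":1},{"offset":[-0.003,0.004,0.192],"rot":[0,0,0],"gripper":1},{"offset":[-0.003,0.004,0.192],"rot":[0,0,0],"gripper":1},{"offset":[-0.003,0.004,0.192],"rot":[0,0,0],"gripper":1},{"offset":[-0.003,0.004,0.192],"rot":[0,0,0],"gripper":1},{"offset":[-0.003,0.004,0.192],"rot":[0,0,0],"gripper":1}]' 20
python3 - <<'E'
from h import *
arm.grab_frame("wrist");print(err([533.2,234,54]),yaw())
E
```

```text
time: 31.98
tcp_pos: [532.4, 233.7, 53.5]
ee_rot: [-0.0, 0.999, 0.038, 0.0]
wrist_force: [-0.4, -0.1, 3.2]
finger_gap: 0.284
gripper_force: 20.0
[ 0.82 -0.22 -0.52] 0.07627458074765393
```

```bash
python3 -m handwheel '[{"offset":[0,0,-0.15],"rot":[0,0,0],"gripper":1},{"offset":[0,0,-0.3],"rot":[0,0,0],"gripper":1},{"offset":[0,0,-0.45],"rot":[0,0,0],"gripper":1},{"offset":[0.05,0.18,-0.45],"rot":[0,0,0],"gripper":1},{"offset":[0.1,0.34,-0.45],"rot":[0,0,0],"gripper":1},{"offset":[0.15,0.5,-0.45],"rot":[0,0,0],"gripper":1},{"offset":[0.15,0.64,-0.45],"rot":[0,0,0],"gripper":1},{"offset":[0.15,0.64,-0.45],"rot":[0,0,0],"gripper":1}]' 
python3 -m handwheel '[{"offset":[0.04,0.15,0],"rot":[0,0,-0.08],"gripper":1},{"offset":[0.08,0.3,0],"rot":[0,0,-0.16],"gripper":1},{"offset":[0.12,0.45,0],"rot":[0,0,-0.24],"gripper":1},{"offset":[0.142,0.632,0],"rot":[0,0,-0.32],"gripper":1},{"offset":[0.142,0.632,0],"rot":[0,0,-0.4],"gripper":1},{"offset":[0.142,0.632,0],"rot":[0,0,-0.482],"gripper":1},{"offset":[0.142,0.632,0],"rot":[0,0,-0.482],"gripper":1},{"offset":[0.142,0.632,0.08],"rot":[0,0,-0.482],"gripper":1},{"offset":[0.142,0.632,0.18],"rot":[0,0,-0.482],"gripper":1},{"offset":[0.142,0.632,0.18],"rot":[0,0,-0.482],"gripper":1},{"offset":[0.142,0.632,0.18],"rot":[0,0,-0.482],"gripper":1},{"offset":[0.142,0.632,0.18],"rot":[0,0,-0.482],"gripper":1}]' 
python3 - <<'E'
from h import *
arm.grab_frame("wrist");print(err([629.3,-77.8,89.5]),yaw(),arm.get_obs()["tcp_pos"])
E
```

```text
time: 33.02
tcp_pos: [581.8, 72.1, 165.3]
ee_rot: [0.001, 0.999, 0.035, -0.0]
wrist_force: [0.2, 1.1, -1.6]
finger_gap: 0.281
gripper_force: 20.0
time: 34.52
tcp_pos: [630.1, -77.8, 121.6]
ee_rot: [0.001, 0.856, 0.516, 0.001]
wrist_force: [-0.1, -0.4, -0.4]
finger_gap: 0.282
gripper_force: 20.0
[-0.3  -0.72 32.17] 1.0855141098169556 [630.02293028 -77.86620231 121.67126363]
```

```bash
python3 -m handwheel '[{"offset":[-0.001,-0.003,0.03],"rot":[0,0,0],"gripper":1},{"offset":[-0.001,-0.003,0.06],"rot":[0,0,0],"gripper":1},{"offset":[-0.001,-0.003,0.075],"rot":[0,0,0],"gripper":1},{"offset":[-0.001,-0.003,0.09],"rot":[0,0,0],"gripper":1},{"offset":[-0.001,-0.003,0.1],"rot":[0,0,0],"gripper":1},{"offset":[-0.001,-0.003,0.1],"rot":[0,0,0],"gripper":1},{"offset":[-0.001,-0.003,0.1],"rot":[0,0,0],"gripper":1}]'
python3 - <<'E'
from h import *
print(err([629.3,-77.8,89.5]),yaw(),arm.get_obs()["wrist_force"])
E
```

```text
time: 35.45
tcp_pos: [628.6, -77.8, 95.9]
ee_rot: [0.0, 0.856, 0.517, 0.0]
wrist_force: [0.1, -0.3, -1.5]
finger_gap: 0.281
gripper_force: 20.0
[0.27 0.61 6.37] 1.08584300747906 [ 0.14350175 -0.26824528 -1.51489617]
```

In the socket with no force. I'll push it home, release, then go for C.

```bash
python3 -m handwheel '[{"offset":[0,0,0.012],"rot":[0,0,0],"gripper":1},{"offset":[0,0,0.022],"rot":[0,0,0],"gripper":1},{"offset":[0,0,0.03],"rot":[0,0,0],"gripper":1},{"offset":[0,0,0.034],"rot":[0,0,0],"gripper":1},{"offset":[0,0,0.034],"rot":[0,0,0],"gripper":1},{"offset":[0,0,0.034],"rot":[0,0,0],"gripper":1}]'
```

```text
time: 36.2
tcp_pos: [628.6, -77.8, 89.3]
ee_rot: [0.0, 0.856, 0.517, 0.0]
wrist_force: [-5.8, -0.3, 13.5]
finger_gap: 0.284
gripper_force: 20.0
```

```bash
python3 -m handwheel '[{"offset":[0,0,0],"rot":[0,0,0],"gripper":-0.3},{"offset":[0,0,0],"rot":[0,0,0],"gripper":-0.3},{"offset":[0,0,0],"rot":[0,0,0],"gripper":-0.3},{"offset":[0,0,-0.2],"rot":[0,0,0],"gripper":-0.3},{"offset":[0,0,-0.4],"rot":[0,0,0],"gripper":-0.3},{"offset":[0.15,-0.2,-0.6],"rot":[0,0,0],"gripper":-0.3},{"offset":[0.3,-0.4,-0.7],"rot":[0,0,0],"gripper":-0.3},{"offset":[0.45,-0.55,-0.7],"rot":[0,0,0],"gripper":-0.3},{"offset":[0.547,-0.686,-0.7],"rot":[0,0,0],"gripper":-0.3},{"offset":[0.547,-0.686,-0.7],"rot":[0,0,0],"gripper":-0.3},{"offset":[0.547,-0.686,-0.7],"rot":[0,0,0],"gripper":-0.3},{"offset":[0.547,-0.686,-0.7],"rot":[0,0,0],"gripper":-0.3}]'
python3 - <<'E'
from h import *
c=cam("wrist");img=arm.grab_frame("wrist")[:,:,::-1].copy();P=np.array([453,323.9]);print(proj("wrist",[*P,58],c))
r=label(img,P,58,c)
for T in(80,90):
    k,l,st,ce=cv2.connectedComponentsWithStats((r<T).astype('uint8'))
    for j in range(1,k):
        if st[j,4]>300:
            (y,x),s,a=cv2.minAreaRect(np.argwhere(l==j)[:,::-1].astype(np.float32));bx=cv2.boxPoints(((y,x),s,a));e=max((bx[1]-bx[0],bx[2]-bx[1]),key=np.linalg.norm)
            print(T,st[j,4],P+[(x-80)*.5,(y-80)*.5],np.array(s)*.5,np.arctan2(e[0],e[1])%np.pi)
print(rel([453,323.9,110],2.584))
E
```

```text
time: 37.7
tcp_pos: [541.1, 121.3, 261.9]
ee_rot: [0.0, 0.857, 0.515, -0.0]
wrist_force: [-0.3, 0.2, -0.2]
finger_gap: 0.651
gripper_force: 0.0
[104.02226828  61.30445143]
80 1136 [453.01716614 324.17789307] [16.0177269  24.17399406] 2.5899377
80 1773 [465.5 312.9] [25.60000229 39.        ] 2.4980917
90 1370 [453.   324.15] [17.06596184 25.49294662] 2.5829933
90 2124 [464.67949677 313.32781067] [26.7657814  43.87778091] 2.4511464
(array([ 0.5508, -0.6909,  0.6073]), array([-2.000e-04,  3.000e-04, -7.167e-01]))
```

C is confirmed at (453.0, 324.1), yaw 2.585.

```bash
python3 -m handwheel '[{"offset":[0.15,-0.18,0],"rot":[0,0,-0.08],"gripper":-0.3},{"offset":[0.3,-0.35,0],"rot":[0,0,-0.16],"gripper":-0.3},{"offset":[0.45,-0.5,0.1],"rot":[0,0,-0.24],"gripper":-0.3},{"offset":[0.551,-0.691,0.2],"rot":[0,0,-0.32],"gripper":-0.3},{"offset":[0.551,-0.691,0.3],"rot":[0,0,-0.4],"gripper":-0.3},{"offset":[0.551,-0.691,0.4],"rot":[0,0,-0.48],"gripper":-0.3},{"offset":[0.551,-0.691,0.5],"rot":[0,0,-0.56],"gripper":-0.3},{"offset":[0.551,-0.691,0.6],"rot":[0,0,-0.64],"gripper":-0.3},{"offset":[0.551,-0.691,0.607],"rot":[0,0,-0.717],"gripper":-0.3},{"offset":[0.551,-0.691,0.607],"rot":[0,0,-0.717],"gripper":-0.3},{"offset":[0.551,-0.691,0.607],"rot":[0,0,-0.717],"gripper":-0.3},{"offset":[0.551,-0.691,0.607],"rot":[0,0,-0.717],"gripper":-0.3}]'
python3 - <<'E'
from h import *
arm.grab_frame("wrist");print(err([453,324.1,54]),yaw())
E
```

```text
time: 39.25
tcp_pos: [452.4, 325.6, 110.9]
ee_rot: [0.0, 0.275, 0.962, 0.0]
wrist_force: [-0.3, 0.7, 0.3]
finger_gap: 0.648
gripper_force: 0.0
[-1.38 -0.99 56.93] 2.585951791487273
```

```bash
python3 -m handwheel '[{"offset":[-0.005,-0.004,0.1],"rot":[0,0,0],"gripper":-0.3},{"offset":[-0.005,-0.004,0.18],"rot":[0,0,0],"gripper":-0.3},{"offset":[-0.005,-0.004,0.228],"rot":[0,0,0],"gripper":-0.3},{"offset":[-0.005,-0.004,0.228],"rot":[0,0,0],"gripper":-0.3},{"offset":[-0.005,-0.004,0.228],"rot":[0,0,0],"gripper":1},{"offset":[-0.005,-0.004,0.228],"rot":[0,0,0],"gripper":1},{"offset":[-0.005,-0.004,0.228],"rot":[0,0,0],"gripper":1},{"offset":[-0.005,-0.004,0.228],"rot":[0,0,0],"gripper":1},{"offset":[-0.005,-0.004,0.228],"rot":[0,0,0],"gripper":1},{"offset":[-0.005,-0.004,0.228],"rot":[0,0,0],"gripper":1}]' 20
python3 - <<'E'
from h import *
arm.grab_frame("wrist");print(err([453,324.1,54]),yaw())
E
```

```text
time: 40.55
tcp_pos: [452.6, 324.1, 53.8]
ee_rot: [0.0, 0.274, 0.962, 0.0]
wrist_force: [-1.1, -0.9, 3.1]
finger_gap: 0.279
gripper_force: 20.0
[-0.32  0.17 -0.21] 2.5874326866703203
```

```bash
python3 -m handwheel '[{"offset":[0,0,-0.15],"rot":[0,0,0],"gripper":1},{"offset":[0,0,-0.3],"rot":[0,0,0],"gripper":1},{"offset":[0,0,-0.485],"rot":[0,0,0],"gripper":1},{"offset":[-0.15,-0.12,-0.485],"rot":[0,0,0],"gripper":1},{"offset":[-0.3,-0.24,-0.485],"rot":[0,0,0],"gripper":1},{"offset":[-0.45,-0.36,-0.485],"rot":[0,0,0],"gripper":1},{"offset":[-0.6,-0.48,-0.485],"rot":[0,0,0],"gripper":1},{"offset":[-0.728,-0.58,-0.485],"rot":[0,0,0],"gripper":1},{"offset":[-0.728,-0.58,-0.485],"rot":[0,0,0],"gripper":1},{"offset":[-0.728,-0.58,-0.485],"rot":[0,0,0],"gripper":1}]' 
python3 -m handwheel '[{"offset":[-0.1,-0.08,0],"rot":[0,0,0.07],"gripper":1},{"offset":[-0.2,-0.16,0],"rot":[0,0,0.15],"gripper":1},{"offset":[-0.3,-0.24,0],"rot":[0,0,0.23],"gripper":1},{"offset":[-0.4,-0.32,0],"rot":[0,0,0.31],"gripper":1},{"offset":[-0.5,-0.4,0],"rot":[0,0,0.39],"gripper":1},{"offset":[-0.6,-0.48,0],"rot":[0,0,0.47],"gripper":1},{"offset":[-0.7,-0.56,0],"rot":[0,0,0.55],"gripper":1},{"offset":[-0.728,-0.58,0],"rot":[0,0,0.63],"gripper":1},{"offset":[-0.728,-0.58,0],"rot":[0,0,0.7165],"gripper":1},{"offset":[-0.728,-0.58,0],"rot":[0,0,0.7165],"gripper":1},{"offset":[-0.728,-0.58,0],"rot":[0,0,0.7165],"gripper":1},{"offset":[-0.728,-0.58,0],"rot":[0,0,0.7165],"gripper":1}]' 
python3 - <<'E'
from h import *
arm.grab_frame("wrist");print(err([609.9,-114,89.8]),yaw(),arm.get_obs()["tcp_pos"])
E
```

```text
time: 41.85
tcp_pos: [530.4, 105.5, 174.4]
ee_rot: [-0.0, 0.274, 0.962, 0.0]
wrist_force: [0.4, 1.1, -1.7]
finger_gap: 0.284
gripper_force: 20.0
time: 43.35
tcp_pos: [609.4, -113.3, 174.7]
ee_rot: [-0.0, 0.855, 0.518, 0.0]
wrist_force: [0.3, -0.3, -1.0]
finger_gap: 0.278
gripper_force: 20.0
[-0.15  0.67 84.89] 1.0889834441942674 [ 609.38560862 -113.584105    174.69362988]
```

```bash
python3 -m handwheel '[{"offset":[0,0.002,0.1],"rot":[0,0,0],"gripper":1},{"offset":[0,0.002,0.2],"rot":[0,0,0],"gripper":1},{"offset":[0,0.002,0.26],"rot":[0,0,0],"gripper":1},{"offset":[0,0.002,0.26],"rot":[0,0,0],"gripper":1},{"offset":[0,0.002,0.26],"rot":[0,0,0],"gripper":1},{"offset":[0,0.002,0.26],"rot":[0,0,0],"gripper":1}]' 
python3 - <<'E'
from h import *
arm.grab_frame("wrist");print(err([609.9,-114,89.8]),yaw(),arm.get_obs()["wrist_force"])
E
```

```text
time: 44.15
tcp_pos: [610.7, -114.4, 110.8]
ee_rot: [0.001, 0.856, 0.517, 0.001]
wrist_force: [0.1, 0.5, -0.6]
finger_gap: 0.282
gripper_force: 20.0
[ 2.000e-02 -8.200e-01  2.096e+01] 1.086995331862427 [-1.01123349 -0.77073518 -1.70232788]
```

```bash
python3 -m handwheel '[{"offset":[0,-0.003,0.015],"rot":[0,0,0],"gripper":1},{"offset":[0,-0.003,0.03],"rot":[0,0,0],"gripper":1},{"offset":[0,-0.003,0.045],"rot":[0,0,0],"gripper":1},{"offset":[0,-0.003,0.06],"rot":[0,0,0],"gripper":1},{"offset":[0,-0.003,0.06],"rot":[0,0,0],"gripper":1},{"offset":[0,-0.003,0.06],"rot":[0,0,0],"gripper":1}]'
```

```text
time: 44.95
tcp_pos: [609.1, -113.9, 94.6]
ee_rot: [-0.0, 0.856, 0.517, -0.0]
wrist_force: [0.7, 0.4, -0.8]
finger_gap: 0.282
gripper_force: 20.0
```

```bash
python3 -m handwheel '[{"offset":[0,0,0.01],"rot":[0,0,0],"gripper":1},{"offset":[0,0,0.02],"rot":[0,0,0],"gripper":1},{"offset":[0,0,0.026],"rot":[0,0,0],"gripper":1},{"offset":[0,0,0.026],"rot":[0,0,0],"gripper":1},{"offset":[0,0,0.026],"rot":[0,0,0],"gripper":1}]'
```

```text
time: 45.58
tcp_pos: [609.2, -113.9, 89.7]
ee_rot: [-0.0, 0.856, 0.517, 0.0]
wrist_force: [-4.0, 0.9, 10.4]
finger_gap: 0.279
gripper_force: 20.0
```

```bash
python3 -m handwheel '[{"offset":[0,0,0],"rot":[0,0,0],"gripper":-0.3},{"offset":[0,0,0],"rot":[0,0,0],"gripper":-0.3},{"offset":[0,0,0],"rot":[0,0,0],"gripper":-0.3},{"offset":[0,0,-0.2],"rot":[0,0,0],"gripper":-0.3},{"offset":[0,0,-0.4],"rot":[0,0,0],"gripper":-0.3},{"offset":[-0.1,0,-0.6],"rot":[0,0,0],"gripper":-0.3},{"offset":[-0.2,0,-0.8],"rot":[0,0,0],"gripper":-0.3},{"offset":[-0.2,0,-0.85],"rot":[0,0,0],"gripper":-0.3},{"offset":[-0.2,0,-0.85],"rot":[0,0,0],"gripper":1},{"offset":[-0.2,0,-0.85],"rot":[0,0,0],"gripper":1},{"offset":[-0.2,0,-0.85],"rot":[0,0,0],"gripper":1}]'
python3 - <<'E'
from h import *
p=arm.camera_params("wrist");np.savez("w8",**p);f=arm.grab_frame("wrist")[:,:,::-1];cv2.imwrite("pics/w8raw.png",f)
t=arm.grab_frame("top")[:,:,::-1];cv2.imwrite("pics/t8raw.png",t)
cv2.imwrite("pics/fin.png",np.hstack([cv2.resize(f[:250,120:370],(500,500),interpolation=cv2.INTER_CUBIC),cv2.resize(t[200:250,355:380+5],(300,500),interpolation=cv2.INTER_CUBIC)]))
E
```

```text
time: 46.95
tcp_pos: [585.3, -157.1, 298.6]
ee_rot: [-0.001, 0.856, 0.518, -0.001]
wrist_force: [0.3, -0.2, -0.7]
finger_gap: 0.37
gripper_force: 0.0
```

View pics/fin.png

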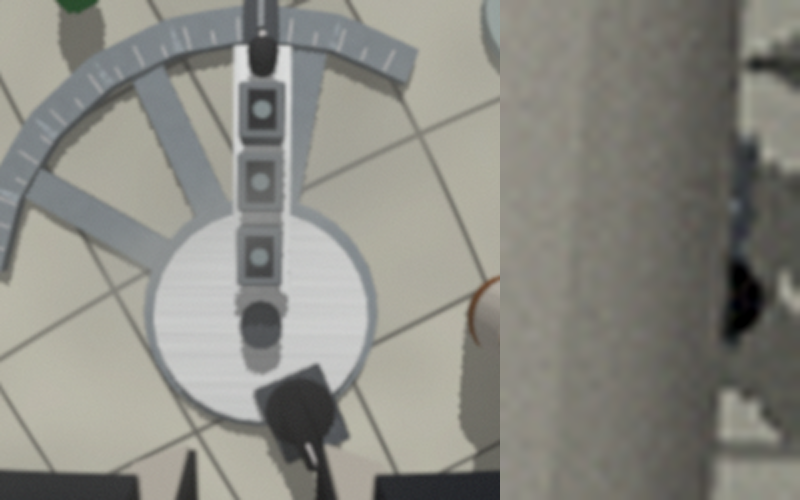

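The last picture shows all three blocks seated in line, with the arm, handle and blade aligned at x≈262 and the knob bar back in its tight position. Next I'll work out the lever geometry from the earlier clear top picture.

```bash
python3 - <<'E'
from h import *
c=cam("top");G=lambda x,y:((x+.5)/5-.5+240,(y+.5)/5-.5+115)
q=[at_z("top",*G(*k),25,c)[:2] for k in[(627,484),(703,492),(696,597),(612,589)]]
print(np.round(q,1),np.mean(q,0));b=at_z("top",*G(686,572),83,c)[:2];d=np.mean(q,0)-b;print(b,d,np.arctan2(d[1],d[0]),[np.arctan2(*(q[0]-q[3])[::-1]),np.arctan2(*(q[1]-q[2])[::-1])])
# scene camera check
cs=cam("scene");S=lambda x,y:((x+.5)*.64-.5,(y+.5)*.64-.5);print("scene ball",at_z("scene",*S(329,199),83,cs))
print(rel([b[0]-60,b[1],300],1.09))
E
```

```text
[[ 475.7 -318. ]
 [ 471.4 -366.9]
 [ 403.3 -359.7]
 [ 407.4 -306.3]] [ 439.46283999 -337.72381486]
[ 413.2332409  -337.24083694] [26.22959908 -0.48297792] -0.01841138882655625 [np.float64(-0.17036214873949387), np.float64(-0.10449838220748593)]
scene ball [ 414.46262483 -337.63597234   83.        ]
(array([-1.068 , -0.4892, -0.0013]), array([-0.0011,  0.0003, -0.0011]))
```

```bash
python3 -m handwheel '[{"offset":[-0.2,-0.09,0],"rot":[0,0,0],"gripper":1},{"offset":[-0.4,-0.18,0],"rot":[0,0,0],"gripper":1},{"offset":[-0.545,-0.25,0],"rot":[0,0,0],"gripper":1},{"offset":[-0.545,-0.25,0],"rot":[0,0,0],"gripper":1},{"offset":[-0.545,-0.25,0],"rot":[0,0,0],"gripper":1}]'
python3 -m handwheel '[{"offset":[-0.2,-0.09,0],"rot":[0,0,0.08],"gripper":1},{"offset":[-0.4,-0.18,0],"rot":[0,0,0.16],"gripper":1},{"offset":[-0.545,-0.25,0],"rot":[0,0,0.24],"gripper":1},{"offset":[-0.545,-0.25,0],"rot":[0,0,0.32],"gripper":1},{"offset":[-0.545,-0.25,0],"rot":[0,0,0.4],"gripper":1},{"offset":[-0.545,-0.25,0],"rot":[0,0,0.48],"gripper":1},{"offset":[-0.545,-0.25,0],"rot":[0,0,0.52],"gripper":1},{"offset":[-0.545,-0.25,0],"rot":[0,0,0.52],"gripper":1},{"offset":[-0.545,-0.25,0],"rot":[0,0,0.52],"gripper":1},{"offset":[-0.545,-0.25,0],"rot":[0,0,0.52],"gripper":1}]'
python3 - <<'E'
from h import *
print(err([350,-337,97]),yaw())
E
```

```text
time: 47.68
tcp_pos: [467.8, -249.1, 300.6]
ee_rot: [-0.0, 0.856, 0.517, 0.0]
wrist_force: [0.1, 0.0, -0.9]
finger_gap: 0.006
gripper_force: 0.0
time: 48.92
tcp_pos: [348.8, -341.1, 300.6]
ee_rot: [-0.0, 1.0, -0.0, -0.0]
wrist_force: [0.4, 0.4, -0.3]
finger_gap: 0.003
gripper_force: 0.0
[  1.22  -4.05 203.62] -0.0006619471267640499
```

```bash
python3 -m handwheel '[{"offset":[0,-0.016,0.2],"rot":[0,0,0],"gripper":1},{"offset":[0,-0.016,0.4],"rot":[0,0,0],"gripper":1},{"offset":[0,-0.016,0.6],"rot":[0,0,0],"gripper":1},{"offset":[0,-0.016,0.75],"rot":[0,0,0],"gripper":1},{"offset":[0,-0.016,0.815],"rot":[0,0,0],"gripper":1},{"offset":[0,-0.016,0.815],"rot":[0,0,0],"gripper":1},{"offset":[0,-0.016,0.815],"rot":[0,0,0],"gripper":1}]'
python3 -m handwheel '[{"offset":[0.05,0,0],"rot":[0,0,0],"gripper":1},{"offset":[0.1,0,0],"rot":[0,0,0],"gripper":1},{"offset":[0.15,0,0],"rot":[0,0,0],"gripper":1},{"offset":[0.2,0,0],"rot":[0,0,0],"gripper":1},{"offset":[0.25,0,0],"rot":[0,0,0],"gripper":1},{"offset":[0.3,0,0],"rot":[0,0,0],"gripper":1},{"offset":[0.34,0,0],"rot":[0,0,0],"gripper":1},{"offset":[0.38,0,0],"rot":[0,0,0],"gripper":1},{"offset":[0.41,0,0],"rot":[0,0,0],"gripper":1},{"offset":[0.41,0,0],"rot":[0,0,0],"gripper":1},{"offset":[0.41,0,0],"rot":[0,0,0],"gripper":1}]'
```

```text
time: 49.8
tcp_pos: [349.4, -338.1, 98.3]
ee_rot: [0.001, 1.0, -0.001, 0.001]
wrist_force: [-0.2, 0.0, 0.5]
finger_gap: 0.004
gripper_force: 0.0
time: 51.18
tcp_pos: [449.9, -337.1, 96.5]
ee_rot: [-0.001, 1.0, -0.001, -0.001]
wrist_force: [-4.8, 0.3, 0.2]
finger_gap: 0.003
gripper_force: 2.1
```

```bash
python3 -m handwheel '[{"offset":[0.01,0,0],"rot":[0,0,0],"gripper":1},{"offset":[0.02,0,0],"rot":[0,0,0],"gripper":1},{"offset":[0.02,0,0],"rot":[0,0,0],"gripper":1},{"offset":[0.02,0,0],"rot":[0,0,0],"gripper":1}]'
```

```text
time: 51.68
tcp_pos: [450.5, -337.2, 96.3]
ee_rot: [-0.002, 1.0, -0.002, -0.004]
wrist_force: [-14.6, 2.0, 9.8]
finger_gap: 0.006
gripper_force: 7.4
```

The lever is at its stop, with force rising and no motion. I'll back off, lift clear, and check the ball numerically.

```bash
python3 -m handwheel '[{"offset":[-0.1,0,0],"rot":[0,0,0],"gripper":1},{"offset":[-0.25,0,0],"rot":[0,0,0],"gripper":1},{"offset":[-0.25,0,-0.2],"rot":[0,0,0],"gripper":1},{"offset":[-0.25,0,-0.45],"rot":[0,0,0],"gripper":1},{"offset":[-0.25,0,-0.7],"rot":[0,0,0],"gripper":1},{"offset":[-0.25,0,-0.9],"rot":[0,0,0],"gripper":1},{"offset":[-0.25,0,-0.9],"rot":[0,0,0],"gripper":1},{"offset":[-0.25,0,-0.9],"rot":[0,0,0],"gripper":1}]'
python3 - <<'E'
from h import *
for n in("scene","wrist"):
    c=cam(n);f=arm.grab_frame(n);g=cv2.cvtColor(f,cv2.COLOR_RGB2GRAY)
    for k,P in(("off",(413,-337,83)),("on",(476,-338,83))):
        u,v=proj(n,P,c).round().astype(int);print(n,k,(u,v),g[max(v-3,0):v+4,max(u-3,0):u+4].min(1) if 0<=u<512 and 0<=v<384 else None)
E
```

```text
time: 52.68
tcp_pos: [394.0, -337.1, 322.0]
ee_rot: [0.0, 1.0, -0.001, 0.001]
wrist_force: [0.9, 0.4, -1.2]
finger_gap: 0.004
gripper_force: 0.0
scene off (np.int64(211), np.int64(127)) [119 125 131 131 132 131 131]
scene on (np.int64(196), np.int64(134)) [22 17 16 14 13 29 66]
wrist off (np.int64(249), np.int64(148)) [121 111 108 119 141 162 164]
wrist on (np.int64(250), np.int64(98)) [96 97 97 98 97 95 96]
```

```bash
python3 - <<'E'
from h import *
c=cam("wrist");g=cv2.cvtColor(arm.grab_frame("wrist"),cv2.COLOR_RGB2GRAY)
k,l,st,ce=cv2.connectedComponentsWithStats((g[:200,180:330]<45).astype('uint8'))
for j in range(1,k):
    if st[j,4]>30:
        u,v=ce[j]+[180,0];print((u,v),st[j,4],at_z("wrist",u,v,83,c).round(1))
E
python3 - <<'E'
from h import *
c=cam("scene");f=arm.grab_frame("scene");g=cv2.cvtColor(f,cv2.COLOR_RGB2GRAY)
k,l,st,ce=cv2.connectedComponentsWithStats((g[110:165,170:235]<45).astype('uint8'))
for j in range(1,k):
    if st[j,4]>8:u,v=ce[j]+[170,110];print((u,v),st[j],at_z("scene",u,v,83,c).round(1))
w=cv2.cvtColor(arm.grab_frame("wrist"),cv2.COLOR_RGB2GRAY);print(w[60:200:8,200:304:8])
E
```

```text
(np.float64(194.5483870967742), np.float64(133.41935483870967)) [22 21  6  6 31] [ 475.6 -344.5   83. ]
(np.float64(190.984126984127), np.float64(161.3174603174603)) [17 47 11  8 63] [ 582.4 -232.    83. ]
[[162 164 166 165 167 165 167 143 170 168 167 165 166]
 [166 167 167 168 167 168 168 144 168 168 167 166 166]
 [169 169 168 168 167 168 168 143 167 168 167 166 164]
 [123 116 116 119 120 123 124 120 127 128 126 127 132]
 [172 171 170 169 168 165 119  95 160 161 161 161 162]
 [169 168 166 166 166 134  98  95 101 162 161 161 162]
 [167 166 166 165 165 137 114  89 130 117 122 160 160]
 [165 164 163 164 163 126 113  93 109 113 138 116 106]
 [165 167 164 165 159 109  93  88  92 107 106 106 106]
 [166 167 167 169 149 127 119  98 112 106 161 162 162]
 [166 166 168 170 139 127 127 124 110 106 162 163 165]
 [169 168 167 168 170 172 139 110 104 108 165 166 167]
 [169 170 167 167 170 173 173 148 168 166 167 167 169]
 [161 157 155 154 154 156 155 136 152 152 152 154 157]
 [173 171 170 169 171 172 174 152 171 171 171 172 173]
 [173 171 171 170 171 171 170 152 168 168 169 171 171]
 [171 170 169 171 171 170 169 151 167 167 166 169 170]
 [169 171 171 170 170 168 169 150 168 166 166 166 168]]
```

```bash
python3 -c "
from station import arm
print(arm.sign_off())"
```

```text
the job is handed in; nothing more can be done
None
```

The job is handed in: the arm is set on the flag and clamped tight, all three blocks are plugged home, and the power lever was pushed to on last, all confirmed by the cameras and force readings (no verdict was returned).

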